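# Fetch the gear unit from behind the pinned pump body

## Task

Draw the locking pin out of its bore in the dock and lay it in the open notch beside the bore, across both cheeks, handle still sticking out to the same side; then lift the pump body out and stand it on the bench beside the dock, stand the gear unit from behind it upright in the steel tray, and put the pump body back home in the dock, the same way round with its lug between the cheeks, the pin left parked in the notch. Set things down rather than dropping them, never tip the pump body or the gear unit over, and leave everything else on the bench where it is.

Things in the scene. Friction and masses are not known exactly. Their poses are not given: they have to be found in the camera images.
- dock: aluminium dock fixed to the bench. Base plate 255 (x) x 130 (y) x 12 thick, sides open; origin on its underside, 153 behind its front (-x, robot side) edge. At the front two cheeks, x -148 to -66, tops at z 72: left one y 17 to 42, right one y -30 to -17, so a 34 wide gap. A 14 square bore and an open-topped notch run in y through both cheeks. Rear rail (x 93) 100 high.
- dock_bore (a point): middle of the gap between the cheeks, on the axis of the seated pin (dock frame x -85, z 55); axes as the dock's. The bore's floor is 5 below it, its roof 9 above.
- dock_notch (a point): middle of the gap between the cheeks, on the axis of a pin lying in the notch (dock frame x -125, z 55: 40 nearer the robot than the bore); axes as the dock's. The notch is 18 wide; its floor is 5 below this point, its open top 17 above.
- dock_front (a point): home of the pump body's origin, on top of the base plate (dock frame x -30, z 12); axes as the dock's.  On the right (-y) of the dock the bench (a 2 thick blue mat) is free, dock frame y -200 to -70, x -20 to 110.
- pin: locking pin 142 long, 70 g: steel shank of diameter 10, 82 long, black handle of diameter 18, 60 long. Origin mid-handle; +y to the handle's free end, shank at y -112 to -30. It starts through both cheeks and the pump's lug, 2 play, handle out on the dock's left (+y), origin 82 from dock_bore. Drawn 75 or more to the dock's +y it is free. Lying in the notch likewise it rests on both cheeks.
- pin_shank (a point): point on the pin's axis 82 from its origin towards the shank's tip; at dock_bore while the pin is seated, at dock_notch when parked.
- pump: black upright pump body 50 (x) x 54 (y) x 125 high (130 with a top nipple), about 0.4 kg, standing in the front of the dock; origin under the centre of the box. On its -x face (towards the robot) a grey lug, 20 wide, 25 to 59 above the foot, reaching to x -70, sits in the gap between the cheeks.
- pump_lug (a point): middle of the lug's 16 square bore: x -55, z 43 in the pump body's frame; at dock_bore when the pump body is home.
- gears: aluminium gear unit 84 high, about 0.35 kg, standing in the dock just behind the pump body; origin under its foot's centre. Foot 44 (x) x 52 (y) x 10; upright frame 40 wide in y, x -14 to 2, z 10 to 70, to be gripped across y; motor can of diameter 24 behind it (axis x 12, up to z 55); cylinder of diameter 26 on top; brass gear on the -x face.
- tray: shallow open square steel tray 130 x 130, walls 20 high and 3 thick, floor 3 thick, held down by magnets; origin under its centre. To the robot's left or right; the flat accessory case lies on the other side.
- case: bystander: closed flat black accessory case 110 x 100 x 22; origin under its centre
- wrench: bystander: small steel wrench, 110 long, lying on the right of the mat
- driver: bystander: screwdriver lying on the mat
- tape: bystander: roll of paper tape, 72 across, 20 high, lying flat
- cover: bystander: open black plastic cover 100 x 75 x 14 with cross ribs, lying flat
- jar: bystander: closed screw jar, 52 across, 60 high
- cleaner: bystander: cleaner bottle, 58 across, 150 high
- meter: bystander: black multimeter 150 x 75 x 35 (42 at its dial), lying flat
Mind the look-alikes: they are no part of the job. There is more than one size of the gears; the job needs the middle-sized. Leave any pink look-alike of the pin alone.

How it is judged:
On the way, in this order (a step that is already met when the one before it is completed fails the run):
1. the pin lies released in the open notch (x of pin_shank in the frame of dock_notch between -0.008 and 0.008 m and y of pin_shank in the frame of dock_notch between -0.012 and 0.025 m and z of pin_shank in the frame of dock_notch between -0.006 and 0.006 m and angle between the y axis of pin and the y axis of dock, either way round below 0.2 rad and contact force between the fingers and pin below 0.1 N and linear speed of pin below 0.03 m/s), for 0.2 s.
2. the pump body stands released and upright on the bench, clear of the dock (height (world z) of pump below 0.008 m and angle between pump's own z axis and vertical below 0.1 rad and horizontal distance between pump and dock above 0.085 m and contact force between the fingers and pump below 0.1 N and linear speed of pump below 0.03 m/s), for 0.2 s.
3. the gear unit stands released and upright in the tray (x of gears in the frame of tray between -0.05 and 0.05 m and y of gears in the frame of tray between -0.05 and 0.05 m and z of gears in the frame of tray below 0.01 m and angle between gears's own z axis and vertical below 0.12 rad and contact force between the fingers and gears below 0.1 N and linear speed of gears below 0.03 m/s), for 0.2 s.
4. the pump body stands released, back home in the dock (distance between pump and dock_front below 0.013 m and distance between pump_lug and dock_bore below 0.014 m and angle between pump's own z axis and vertical below 0.1 rad and contact force between the fingers and pump below 0.1 N and linear speed of pump below 0.03 m/s), for 0.2 s.
At the end, for the whole second after the job is handed in: Released and at rest: pin in the notch (its point within 8 mm across, 6 up, -12 to +25 along y of dock_notch; 0.2 rad); gear unit upright on the tray floor, within 50 mm of centre in x and y; pump body upright, origin within 13 mm of dock_front, lug within 14 mm of dock_bore (all of step 1 and all of step 3 and all of step 4); the robot touches nothing.
It fails at once if the pump body or the gear unit is tipped over (more than 0.8 rad) (angle between any of pump, gears's own z axis and vertical above 0.8 rad).
It fails at once if the pump body, gear unit or pin is dropped (falls free faster than 0.6 m/s) ((contact force between each of the arm, the fingers and pump below 0.05 N and linear speed of pump above 0.6 m/s) or (contact force between each of the arm, the fingers and gears below 0.05 N and linear speed of gears above 0.6 m/s) or (contact force between each of the arm, the fingers and pin below 0.05 N and linear speed of pin above 0.6 m/s)).
It fails at once if a bystander is moved more than 30 mm (distance of any of case, wrench, driver, tape, cover, jar, cleaner, meter from where it was at the start of the episode above 0.03 m).
It also fails if it takes over 72 s, if anything falls off the work surface, if the arm or the gripper's body presses on something with over 40 N, if the wrist force passes 120 N, or if a joint passes its speed limit or range.

## Robot

A 6-joint arm with a two-finger parallel gripper is mounted at the origin on the work surface. World frame = base frame: x ahead of the robot, y to its left, z up, the work surface at z = 0. Lengths are in m, angles in rad, forces in N, time in s.
With the tool pointing down it reaches from about 0.35 to 0.775 m from the base axis. Payload 5.5 kg.
Tool frame: the origin (TCP) lies midway between the tips of the shut fingers; the grasp point (between the pads) lies 19 mm behind it; z points along the fingers, y is the direction in which the jaws open and shut (so a half turn about z gives the same grasp; the last joint's range is limited). The gripper opens to 85 mm and grips with 20 to 120 N. Pads are 22 mm wide; open, the fingers measure 114 mm over their backs; the gripper's body (76 mm by 85 mm) begins 54 mm behind the grasp point. The pads swing forward as they close: fully open they stand 13 mm farther back than shut.
Start: joints at [-1.386, 0.313, 0.046, 1.304, 0, 1.431], TCP at [0.183, -0.545, 0.231] pointing down, gripper open.
Joint ranges: [-2.76, 2.76], [-0.86, 1.69], [-1.03, 1.26], [-2.2, 2.34], [-1.47, 1.5], [-3.14, 3.14]. Speed limits (rad/s): [2.57, 2.57, 3.14, 3.14, 3.14, 3.14].

## Interface

Orientations are given as a unit quaternion [w, x, y, z].
In Python, from workcell import env gives the robot as it stands.
- The arm moves only by the shell command python3 -m pendant 'ROWS' [FORCE]. ROWS is JSON, a list of rows, each a list of 3 entries, a list of its own where there are three numbers: the shift along the tool's x, y, z each as a share of 20 mm, from -1 to 1, then the turn about the tool's z as a share of 6 degrees, from -1 to 1, then the closure, from -1 (fully open) to 1 (shut). In form: [[[tx, ty, tz], turn, claw], ...]. A call has 1 to 12 rows; each row shifts and turns the commanded pose from where the row before left it, along the tool's axes as they then stand; what a row does not reach is not made up. A row lasts 1/8 s, in which the tool goes at most 62.5 mm and 10.7 degrees, less where a joint would pass 70% of its speed; a pose out of reach is approached as far as the arm can. A call with a number of a shift or a turn outside -1 to 1 is refused whole. A call with a gripper value outside its range is refused whole. The fingers move at their own pace and stop on an object; FORCE is the grip in N (left out, the last holds). Time passes only in rows, so rows that do not move let the fingers close. It gives the time, the measured TCP pose, the force and the opening at its end, in the units of the state.
- env.get_state(): the state, without advancing time (a new reading comes with each control period).
- env.read_camera(name): name is "scene" or "top"; returns a dict with "color" (400x640x3 uint8, blue, green, red), "mtx" (3x3 intrinsics, pixels), "view" (4x4, takes a point from world to camera coordinates). Camera axes: x right, y down, z forward; pixel columns grow to the right and rows downward; lengths in m; the calibration is good to about 2 mm. A picture is of the moment at which its call begins. There is no depth.
- env.hand_in(): hands the job in, once; it reports no verdict.
Trained networks look in the newest picture that a camera, given by its name, has taken for a name from the list of things; names that differ only in an ending like _2 or _b are one class to them, and where a whole thing is asked for, a point or a joint stands for the part that bears it (a point fixed in the world has none). Each returns a list of dicts, best first, with "p" (0 to 1); they miss things now and then, are a little off and sometimes report something else, mostly with a low value. They report only what shows in the picture. A call takes as long as a camera call. They do not tell look-alikes from the thing itself.
- env.boxes_of(camera, thing): "location" ([column, row] in pixels, amid what is visible of it).
- env.cut_out(camera, thing): "region" (400x640 bool, what is visible of it) and "location" ([column, row] in pixels, amid what is visible of it).
The state is a dict: "clock": time; "joint_pos": joint angles; "qvel": joint speeds; "tau": joint torques, N m; "tcp_pos": TCP position; "orientation": TCP orientation; "wrist_force": force on the tool from outside, world axes, zero at the start; "ft_torque": the same for the moment, N m; "finger_gap": finger opening in m.
Only numpy, scipy, OpenCV 4.12 (cv2) and the standard library are available. Lean on these libraries where they do the work, as an engineer would, in place of code of your own. Each camera call takes 0.05 s, during which the arm holds its last target.

## Working session

There is one attempt and no reset: what is moved stays moved. The work goes in short steps, Python scripts to look and compute and a shell command to move; the robot and the scene stay as the last step left them, time stands still between calls to the robot, and variables do not carry over. Pictures are saved under pics/ and viewed, and the job is handed in when it is done.

```bash
ls; mkdir -p pics
python3 - <<'E'
from workcell import env
import cv2,numpy as np
s=env.get_state();print({k:np.round(v,3).tolist() for k,v in s.items()})
for c in("scene","top"):
    r=env.read_camera(c);cv2.imwrite(f"pics/{c}0.png",r["color"]);print(c,np.round(r["mtx"],1).tolist(),np.round(r["view"],4).tolist())
    for t in["dock","pin","pump","gears","tray","case","wrench"]:
        print(t,[(np.round(d["location"]).tolist(),round(d["p"],2)) for d in env.boxes_of(c,t)][:5])
E
```

```text
pics
{'clock': 0.0, 'joint_pos': [-1.386, 0.314, 0.045, 1.304, -0.0, 1.431], 'qvel': [-0.001, -0.001, 0.001, -0.001, 0.002, -0.001], 'tau': [0.001, -48.063, 29.853, 0.02, 0.0, -0.0], 'tcp_pos': [0.183, -0.544, 0.23], 'orientation': [-0.001, 0.987, 0.162, -0.0], 'wrist_force': [0.023, -0.434, -0.567], 'ft_torque': [-0.021, -0.021, 0.02], 'finger_gap': 0.085}
scene [[389.1, 0.0, 320.4], [0.0, 389.1, 201.4], [0.0, 0.0, 1.0]] [[0.7469, 0.6649, -0.0062, -0.3939], [0.4996, -0.5673, -0.6546, -0.1927], [-0.4388, 0.4859, -0.7559, 1.3885], [0.0, 0.0, 0.0, 1.0]]
dock [([322.0, 232.0], 0.91)]
pin [([170.0, 228.0], 0.54), ([335.0, 188.0], 0.46)]
pump [([319.0, 204.0], 0.71), ([320.0, 232.0], 0.7)]
gears [([335.0, 229.0], 0.88), ([306.0, 124.0], 0.63), ([377.0, 207.0], 0.46)]
tray [([233.0, 281.0], 0.88), ([335.0, 189.0], 0.53)]
case [([361.0, 157.0], 0.89)]
wrench [([259.0, 331.0], 0.58)]
top [[386.4, 0.0, 315.4], [0.0, 386.4, 202.8], [0.0, 0.0, 1.0]] [[-0.0235, -0.9997, -0.0052, 0.0145], [-0.9952, 0.0239, -0.0947, 0.5117], [0.0947, 0.003, -0.9955, 1.0238], [0.0, 0.0, 0.0, 1.0]]
dock [([328.0, 197.0], 0.72)]
pin [([285.0, 211.0], 0.58), ([431.0, 315.0], 0.49)]
pump [([314.0, 193.0], 0.83)]
gears [([318.0, 174.0], 0.71), ([259.0, 166.0], 0.65), ([212.0, 323.0], 0.58)]
tray [([427.0, 213.0], 0.85)]
case [([205.0, 231.0], 0.77)]
wrench []
```

View pics/scene0.png

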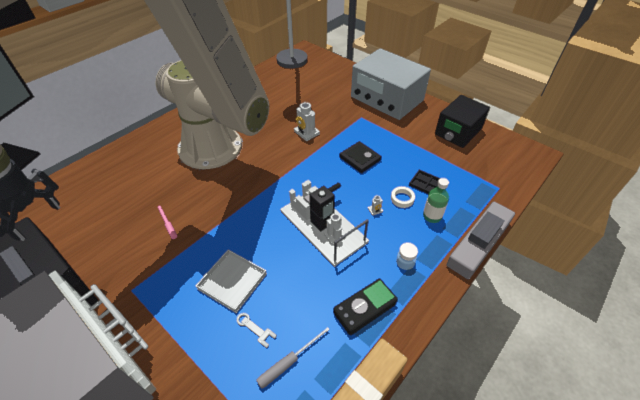

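View pics/top0.png

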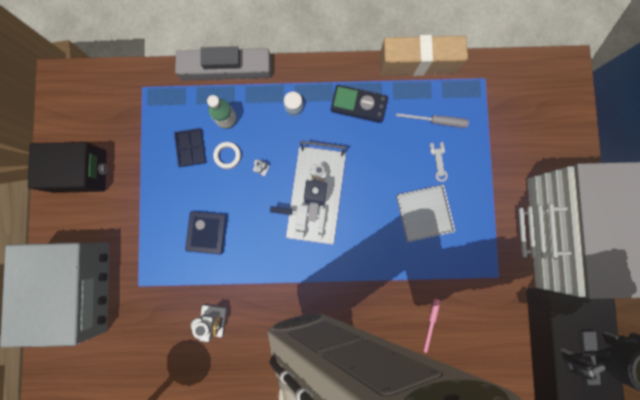

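Run:
```python
import cv2
a=cv2.imread("pics/scene0.png")[150:300,220:420];cv2.imwrite("pics/s0c.png",cv2.resize(a,None,fx=4,fy=4,interpolation=2))
a=cv2.imread("pics/top0.png")[130:280,230:430];cv2.imwrite("pics/t0c.png",cv2.resize(a,None,fx=4,fy=4,interpolation=2))
```

```text
(no output)
```

View pics/s0c.png

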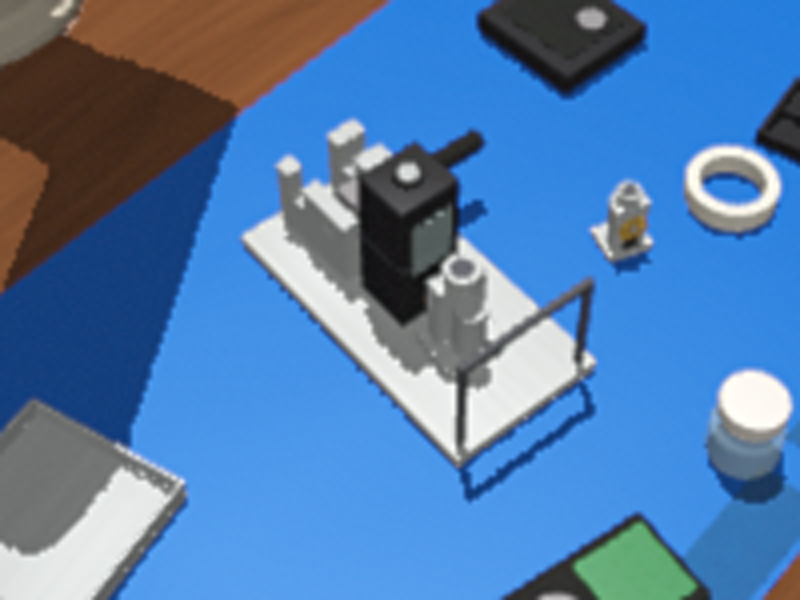

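View pics/t0c.png

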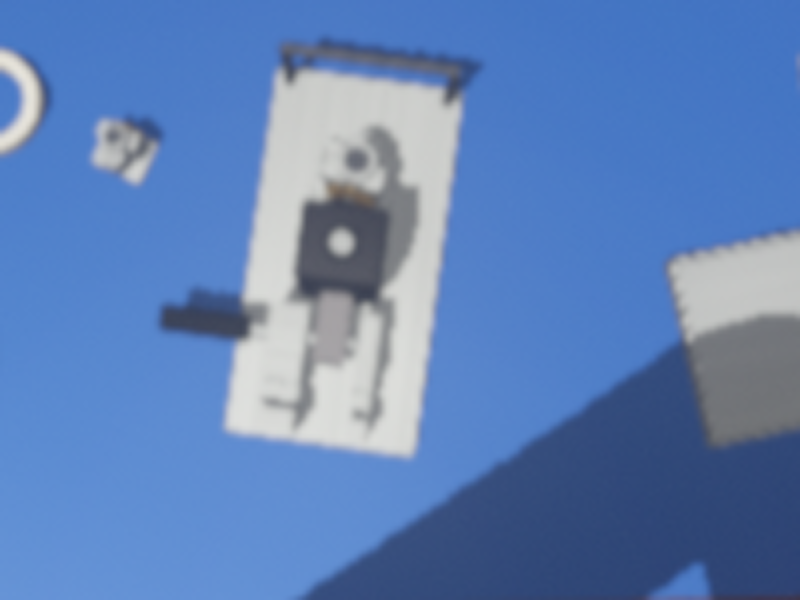

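Candidates: the pin is at top (285,211), with its handle on the dock's left; the pink look-alike is at (431,315). For the gears, the middle-sized one sits in the dock behind the pump at top (318,174). The small one is at (260,166) and the large one at (210,323). The tray is on the robot's right at top (427,213). Next I fit the poses from both cameras.

```bash
cat > h.py <<'E'
import numpy as np,cv2
from workcell import env
from scipy.optimize import least_squares
K={"scene":np.array([[389.1,0,320.4],[0,389.1,201.4],[0,0,1]]),"top":np.array([[386.4,0,315.4],[0,386.4,202.8],[0,0,1]])}
V={"scene":np.array([[0.7469,0.6649,-0.0062,-0.3939],[0.4996,-0.5673,-0.6546,-0.1927],[-0.4388,0.4859,-0.7559,1.3885]]),
"top":np.array([[-0.0235,-0.9997,-0.0052,0.0145],[-0.9952,0.0239,-0.0947,0.5117],[0.0947,0.003,-0.9955,1.0238]])}
def proj(c,P):
    P=np.atleast_2d(P);q=P@V[c][:,:3].T+V[c][:,3];p=q@K[c].T;return p[:,:2]/p[:,2:]
def onplane(c,uv,z):
    d=V[c][:,:3].T@np.linalg.solve(K[c],[uv[0],uv[1],1]);o=-V[c][:,:3].T@V[c][:,3]
    return o+d*(z-o[2])/d[2]
def T(p,q):  # pose (x,y,yaw), local pts
    c,s=np.cos(p[2]),np.sin(p[2]);q=np.atleast_2d(q).astype(float)
    return np.c_[p[0]+c*q[:,0]-s*q[:,1],p[1]+s*q[:,0]+c*q[:,1],q[:,2]]
def fit(obs,p0):
    f=lambda p:np.concatenate([(proj(c,T(p,l))[0]-uv) for c,l,uv in obs])
    r=least_squares(f,p0,loss="soft_l1");return r.x,f(r.x).reshape(-1,2)
E
python3 - <<'E'
from h import *
C=lambda a:(230+a[0]/4,130+a[1]/4); S=lambda a:(220+a[0]/4,150+a[1]/4)
z=.014
obs=[("top",(-.153,.065,z),C((229,430))),("top",(-.153,-.065,z),C((413,456))),("top",(.102,.065,z),C((277,68))),("top",(.102,-.065,z),C((464,95))),
("scene",(-.153,-.065,z),S((243,236))),("scene",(.102,-.065,z),S((460,455))),("scene",(.102,.065,z),S((595,360)))]
p,r=fit(obs,[.5,0,0]);print("dock",p,np.round(r,1).tolist())
np.save("dock.npy",p)
pt={"nipple":(-.03,0,.144),"gearcyl":None,"pinend":(-.085,.112,.057),"pin0":(-.085,.052,.057),"lugend":(-.1,0,.073)}
for k,l in pt.items():
    if l: print(k,[(c,np.round((proj(c,T(p,l))[0]-((230,130) if c=="top" else (220,150)))*4).tolist()) for c in K])
for c in K:
    for t in("tray","gears","pump","pin","case"):
        for d in env.cut_out(c,t)[:3]:
            m=d["region"].astype(np.uint8);b=cv2.boxPoints(cv2.minAreaRect(cv2.findNonZero(m)));print(c,t,round(d["p"],2),m.sum(),np.round(d["location"]),np.round(b).tolist())
E
python3 - <<'E'
import cv2
a=cv2.imread("pics/scene0.png")[235:325,180:290];cv2.imwrite("pics/s0t.png",cv2.resize(a,None,fx=6,fy=6,interpolation=2))
a=cv2.imread("pics/top0.png")[170:260,380:480];cv2.imwrite("pics/t0t.png",cv2.resize(a,None,fx=6,fy=6,interpolation=2))
E
```

```text
dock [ 0.56055308 -0.00389118 -0.158672  ] [[-1.2, 0.1], [0.2, 0.1], [-0.2, -0.7], [-0.6, -1.3], [-1.5, -0.2], [-1.2, 1.0], [-0.1, -0.4]]
nipple [('scene', [405.0, 173.0]), ('top', [342.0, 241.0])]
pinend [('scene', [473.0, 138.0]), ('top', [163.0, 317.0])]
pin0 [('scene', [413.0, 176.0]), ('top', [253.0, 330.0])]
lugend [('scene', [345.0, 183.0]), ('top', [328.0, 362.0])]
scene tray 0.65 2487 [233. 280.] [[195.0, 287.0], [228.0, 242.0], [268.0, 272.0], [234.0, 317.0]]
scene tray 0.46 69 [333. 186.] [[328.0, 187.0], [339.0, 182.0], [341.0, 187.0], [331.0, 192.0]]
scene gears 0.9 394 [333. 229.] [[318.0, 231.0], [336.0, 212.0], [351.0, 227.0], [332.0, 245.0]]
scene gears 0.63 671 [304. 127.] [[286.0, 109.0], [309.0, 101.0], [321.0, 135.0], [299.0, 143.0]]
scene gears 0.59 176 [376. 206.] [[369.0, 196.0], [381.0, 196.0], [381.0, 214.0], [369.0, 214.0]]
scene pin 0.39 53 [336. 188.] [[329.0, 187.0], [338.0, 183.0], [340.0, 187.0], [331.0, 192.0]]
scene case 0.83 825 [359. 156.] [[339.0, 154.0], [359.0, 134.0], [383.0, 158.0], [362.0, 178.0]]
top tray 0.59 2361 [424. 214.] [[396.0, 195.0
[... 302 characters left out ...]
.0], [270.0, 164.0], [265.0, 176.0]]
top pump 0.81 676 [314. 194.] [[300.0, 219.0], [305.0, 178.0], [327.0, 181.0], [322.0, 222.0]]
top pump 0.38 3640 [327. 194.] [[285.0, 237.0], [299.0, 139.0], [347.0, 146.0], [333.0, 244.0]]
top pin 0.71 192 [284. 214.] [[269.0, 212.0], [271.0, 204.0], [319.0, 211.0], [317.0, 219.0]]
top pin 0.56 239 [433. 316.] [[421.0, 349.0], [434.0, 298.0], [440.0, 300.0], [428.0, 351.0]]
top pin 0.41 3578 [326. 198.] [[286.0, 239.0], [299.0, 139.0], [347.0, 146.0], [333.0, 245.0]]
top case 0.9 1446 [207. 236.] [[184.0, 250.0], [189.0, 210.0], [226.0, 214.0], [222.0, 254.0]]
top case 0.26 345 [219. 156.] [[209.0, 161.0], [221.0, 138.0], [244.0, 150.0], [233.0, 172.0]]
```

View pics/s0t.png

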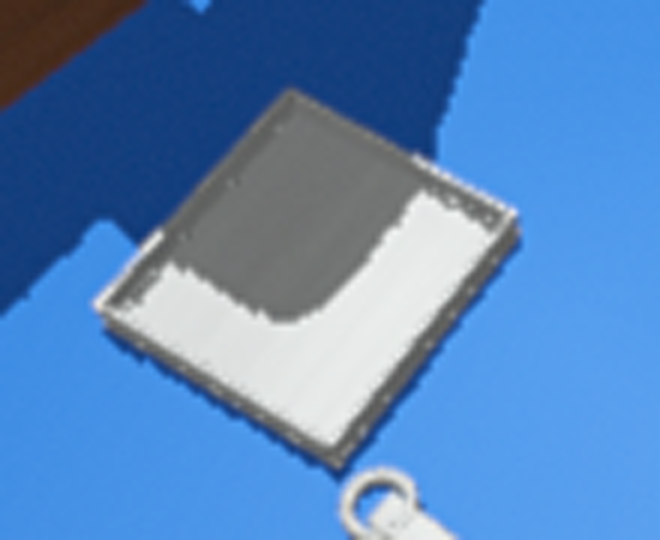

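View pics/t0t.png

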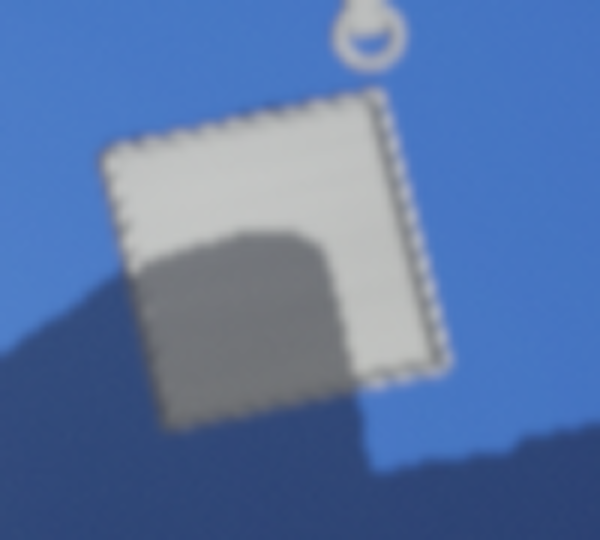

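```bash
cat >> h.py <<'E'
import os
D=np.load("dock.npy") if os.path.exists("dock.npy") else None
def go(loc=None,z=None,jaw=None,world=None):
    """loc: dock-frame xy of TCP, z world, jaw: tool-x yaw rel dock (deg). Print needed tool units."""
    s=env.get_state();w,x,y,zz=s["orientation"]
    tx=np.array([1-2*(y*y+zz*zz),2*(x*y+w*zz)]);tx/=np.linalg.norm(tx);yaw=np.arctan2(tx[1],tx[0])
    ty=np.array([tx[1],-tx[0]])
    P=s["tcp_pos"];t=T(D,[*loc,0])[0][:2] if loc is not None else np.array(world)
    d=t-P[:2];want=D[2]+np.radians(jaw);turn=-(np.degrees(want-yaw)+180)%360-180
    if turn==-180: turn=180
    c,sn=np.cos(D[2]),np.sin(D[2]);e=P[:2]-D[:2];loc_now=(c*e[0]+sn*e[1],-sn*e[0]+c*e[1])
    # after turning: axes at wanted yaw
    wx=np.array([np.cos(want),np.sin(want)]);wy=np.array([wx[1],-wx[0]])
    print("t",round(s["clock"],2),"dock-loc",np.round(loc_now,4),"z",round(P[2],4),"yaw-rel",round(np.degrees(yaw-D[2]),1),"j6",round(s["joint_pos"][5],2),"gap",round(s["finger_gap"],4),"F",np.round(s["wrist_force"],1))
    print(" units now axes",np.round([d@tx/.02,d@ty/.02,(P[2]-z)/.02],2),"turn units",round(turn/6,2)," units after-turn axes",np.round([d@wx/.02,d@wy/.02],2))
E
python3 - <<'E'
from h import *
C=lambda a:(380+a[0]/6,170+a[1]/6); S=lambda a:(180+a[0]/6,235+a[1]/6);z=.022;h=.065
obs=[("top",(h,h,z),C((100,155))),("top",(h,-h,z),C((383,90))),("top",(-h,-h,z),C((450,368))),("top",(-h,h,z),C((165,432))),
("scene",(-h,h,z),S((293,87))),("scene",(h,h,z),S((520,213))),("scene",(-h,-h,z),S((96,305)))]
p,r=fit(obs,[.5,-.3,.2]);print("tray",p,np.round(r,1).tolist());np.save("tray.npy",p)
a=onplane("top",(230+355/4,130+162/4),.098);b=onplane("scene",(220+463/4,150+267/4),.098);print(a,b)
c,s=np.cos(D[2]),np.sin(D[2])
for q in(a[:2],b[:2],p[:2]):
    e=q-D[:2];print("dockframe",c*e[0]+s*e[1],-s*e[0]+c*e[1])
go((-.085,.085),.038,90)
for t in("wrench","tape"):
  for cc in K:
    for d in env.boxes_of(cc,t)[:1]:
      e=onplane(cc,d["location"],.005)[:2]-D[:2];print(t,cc,c*e[0]+s*e[1],-s*e[0]+c*e[1])
E
```

```text
tray [ 0.4779585  -0.29538534  0.18407003] [[0.1, -1.5], [-0.5, -0.5], [-0.3, -0.0], [0.2, -0.7], [-0.7, -0.5], [-0.6, -0.4], [-0.6, -0.7]]
[ 0.58709697 -0.00833146  0.098     ] [ 0.58968885 -0.00664857  0.098     ]
dockframe 0.02691203886197249 -0.00019038500373348179
dockframe 0.029205448091745193 0.001880902617377618
dockframe -0.035498902510786384 -0.3008829379003863
t 1.3 dock-loc [-0.2868 -0.5939] z 0.2313 yaw-rel 27.7 j6 1.43 gap 0.0853 F [ 0.2 -0.  -0.6]
 units now axes [ 24.71 -25.36   9.67] turn units -10.38  units after-turn axes [33.94 10.09]
wrench scene 0.12398416847321865 -0.3205336208844496
tape scene 0.015834948055917307 0.26658360432380807
tape top 0.08012731042524363 0.27868042060282927
```

```bash
python3 -m pendant '[[[0.7,-0.7,0],-1,-1],[[0.8,-0.65,0],-1,-1],[[0.85,-0.55,0],-1,-1],[[0.9,-0.45,0],-1,-1],[[0.95,-0.35,0],-1,-1],[[1,-0.25,0],-1,-1],[[1,-0.1,0],-1,-1],[[1,0,0],-1,-1],[[1,0.1,0],-1,-1],[[1,0.2,0],-1,-1],[[1,0.3,0],-0.4,-1],[[1,0.3,0],0,-1]]' 60; python3 -c "
from h import *
go((-.085,.085),.038,90)"
```

```text
clock: 3.0
tcp_pos: [0.2968, -0.3282, 0.2314]
orientation: [0.0, 0.76, 0.65, -0.0]
wrist_force: [-0.3, -0.3, -0.2]
finger_gap: 0.0851
t 3.0 dock-loc [-0.2092 -0.3619] z 0.2314 yaw-rel 90.1 j6 0.71 gap 0.0851 F [-0.3 -0.3 -0.2]
 units now axes [22.33  6.26  9.67] turn units 0.02  units after-turn axes [22.35  6.21]
```

```bash
python3 -m pendant '[[[1,0.2,0],0,-1],[[1,0.2,0],0,-1],[[1,0.2,0],0,-1],[[1,0.2,0],0,-1],[[1,0.2,0],0,-1],[[1,0.2,0],0,-1],[[1,0.2,0],0,-1],[[1,0.2,0],0,-1],[[1,0.2,0],0,-1],[[1,0.3,0],0,-1],[[1,0.3,0],0,-1],[[1,0.5,0],0,-1]]';  python3 -m pendant '[[[1,0.5,0],0,-0.5],[[1,0.5,0],0,-0.5],[[1,0.5,0],0,-0.5],[[1,0.5,0],0,-0.5],[[1,0.5,0],0,-0.4],[[1,0.5,0],0,-0.4],[[1,0.2,0],0,-0.4],[[1,0,0.2],0,-0.4],[[1,0,0.7],0,-0.4],[[1,0,0.9],0,-0.4],[[0,0,0.8],0,-0.4]]'; python3 -c "
from h import *
go((-.085,.085),.038,90)"
```

```text
clock: 4.5
tcp_pos: [0.3914, -0.1001, 0.2315]
orientation: [0.0, 0.76, 0.649, 0.0]
wrist_force: [0.5, -0.6, -0.3]
finger_gap: 0.0852
clock: 5.88
tcp_pos: [0.4859, 0.0879, 0.1787]
orientation: [0.0, 0.76, 0.65, 0.0]
wrist_force: [-0.4, -0.2, -0.8]
finger_gap: 0.0598
t 5.88 dock-loc [-0.0883  0.0789] z 0.1787 yaw-rel 90.2 j6 1.74 gap 0.0598 F [-0.4 -0.2 -0.8]
 units now axes [0.31 0.16 7.04] turn units 0.04  units after-turn axes [0.31 0.16]
```

```bash
python3 -m pendant '[[[0.3,0.16,1],0,-0.4],[[0,0,1],0,-0.4],[[0,0,1],0,-0.4],[[0,0,1],0,-0.4],[[0,0,1],0,-0.4],[[0,0,1],0,-0.4],[[0,0,0.9],0,-0.4],[[0,0,0],0,-0.4]]'
python3 - <<'E'
from h import *
go((-.085,.085),.038,90)
for c in K:
    a=env.read_camera(c)["color"]
    a=a[160:280,260:400] if c=="scene" else a[150:270,240:380]
    cv2.imwrite(f"pics/{c}1.png",cv2.resize(a,None,fx=4,fy=4,interpolation=2))
E
```

```text
clock: 6.88
tcp_pos: [0.4886, 0.0921, 0.0402]
orientation: [-0.001, 0.76, 0.649, -0.001]
wrist_force: [-0.2, 0.5, -0.3]
finger_gap: 0.0598
t 6.88 dock-loc [-0.0863  0.0834] z 0.0402 yaw-rel 90.1 j6 1.75 gap 0.0598 F [-0.2  0.5 -0.3]
 units now axes [0.08 0.06 0.11] turn units 0.02  units after-turn axes [0.08 0.06]
```

View pics/scene1.png

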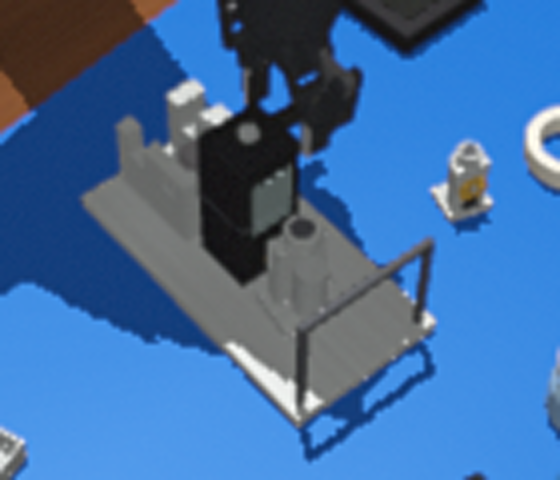

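View pics/top1.png

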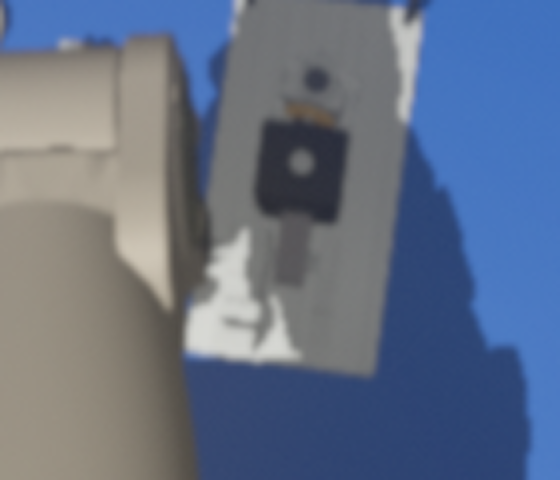

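The fingers straddle the black handle at scene crop (320,110). Close the gripper.

```bash
python3 -m pendant '[[[0.05,0.05,0.05],0,0.3],[[0,0,0],0,0.6],[[0,0,0],0,1],[[0,0,0],0,1],[[0,0,0],0,1],[[0,0,0],0,1]]' 60;  python3 -c "
from h import *
go((-.085,.16),.038,90)"
```

```text
clock: 7.72
tcp_pos: [0.4915, 0.093, 0.0406]
orientation: [0.0, 0.76, 0.65, 0.0]
wrist_force: [1.2, 1.0, 2.1]
finger_gap: 0.0162
t 7.72 dock-loc [-0.0835  0.0848] z 0.0406 yaw-rel 90.1 j6 1.75 gap 0.0162 F [1.2 1.  2.1]
 units now axes [ 3.76 -0.07  0.13] turn units 0.02  units after-turn axes [ 3.76 -0.07]
```

```bash
python3 -m pendant '[[[0.1,0,-0.1],0,1],[[0.4,0,0],0,1],[[0.5,0,0],0,1],[[0.5,0,0],0,1]]';  python3 -c "
from h import *
go((-.085,.17),.038,90)"
```

```text
clock: 8.22
tcp_pos: [0.4956, 0.1235, 0.0421]
orientation: [-0.0, 0.76, 0.65, -0.0]
wrist_force: [-0.1, -1.2, -1.2]
finger_gap: 0.0165
t 8.22 dock-loc [-0.0843  0.1155] z 0.0421 yaw-rel 90.1 j6 1.81 gap 0.0165 F [-0.1 -1.2 -1.2]
 units now axes [ 2.72 -0.03  0.2 ] turn units 0.02  units after-turn axes [ 2.72 -0.04]
```

```bash
python3 -m pendant '[[[0.6,0,0],0,1],[[0.7,0,0],0,1],[[0.7,0,0],0,1],[[0.6,0,0],0,1],[[0.3,0,0],0,1],[[0,0,-0.5],0,1],[[0,0,-0.7],0,1],[[0,0,-0.5],0,1],[[0,0,0],0,1]]';  python3 - <<'E'
from h import *
go((-.125,.085),.045,90)
for c in K:
    a=env.read_camera(c)["color"]
    a=a[130:250,240:400] if c=="scene" else a[150:270,240:380]
    cv2.imwrite(f"pics/{c}2.png",cv2.resize(a,None,fx=4,fy=4,interpolation=2))
E
```

```text
clock: 9.35
tcp_pos: [0.5058, 0.1798, 0.0778]
orientation: [0.001, 0.761, 0.649, 0.001]
wrist_force: [0.4, 0.4, -0.4]
finger_gap: 0.0162
t 9.35 dock-loc [-0.083   0.1727] z 0.0778 yaw-rel 90.1 j6 1.92 gap 0.0162 F [ 0.4  0.4 -0.4]
 units now axes [-4.38 -2.1   1.64] turn units 0.01  units after-turn axes [-4.39 -2.1 ]
```

View pics/scene2.png

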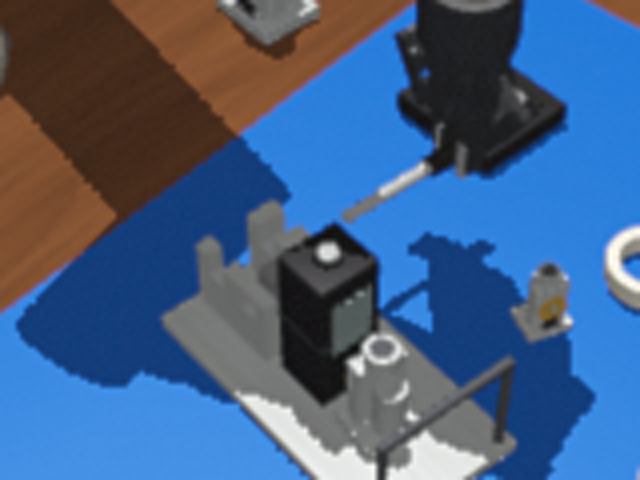

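View pics/top2.png

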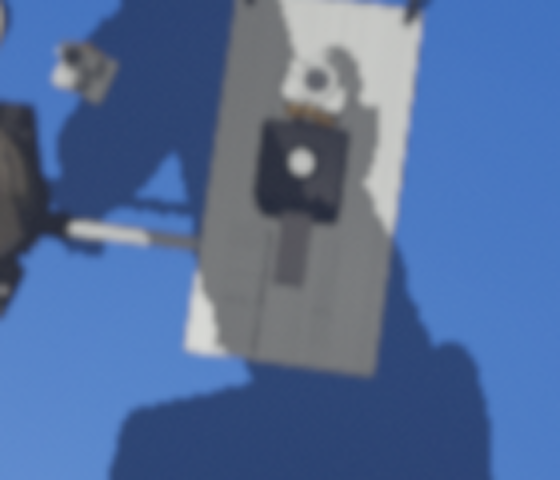

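Run:
```python
from h import *
a=np.array([240+196/4,150+244/4]);b=np.array([240+345/4,130+217/4])
f=lambda P:np.r_[proj("top",P)[0]-a,proj("scene",P)[0]-b]
r=least_squares(f,[.5,.06,.09]);P=r.x
c,s=np.cos(D[2]),np.sin(D[2]);e=P[:2]-D[:2];print("tip",c*e[0]+s*e[1],-s*e[0]+c*e[1],P[2],r.fun.round(1))
```

```text
tip -0.08448130333497426 0.061465844290334234 0.09277456723234866 [-0.3 -0.3 -0.5  0.1]
```

```bash
python3 -m pendant '[[[0,-0.7,0],0,1],[[0,-0.8,0],0,1],[[0,-0.5,0],0,1],[[-0.8,-0.05,0],0,1],[[-0.9,0,0],0,1],[[-0.9,0,0],0,1],[[-0.9,0,0],0,1],[[-0.8,0,0],0,1],[[-0.1,0,0],0,1],[[0,0,0],0,1]]';  python3 - <<'E'
from h import *
go((-.125,.085),.041,90)
for c in K:
    a=env.read_camera(c)["color"]
    a=a[130:250,240:400] if c=="scene" else a[150:270,240:380]
    cv2.imwrite(f"pics/{c}3.png",cv2.resize(a,None,fx=4,fy=4,interpolation=2))
E
```

```text
clock: 10.7
tcp_pos: [0.4507, 0.0992, 0.0763]
orientation: [0.0, 0.761, 0.649, 0.0]
wrist_force: [0.7, -0.4, -0.4]
finger_gap: 0.0161
t 10.7 dock-loc [-0.1248  0.0845] z 0.0763 yaw-rel 90.1 j6 1.77 gap 0.0161 F [ 0.7 -0.4 -0.4]
 units now axes [ 0.03 -0.01  1.77] turn units 0.01  units after-turn axes [ 0.03 -0.01]
```

View pics/scene3.png

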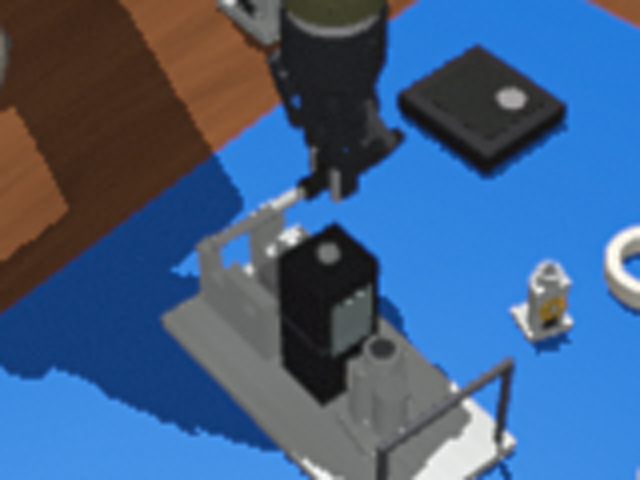

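View pics/top3.png

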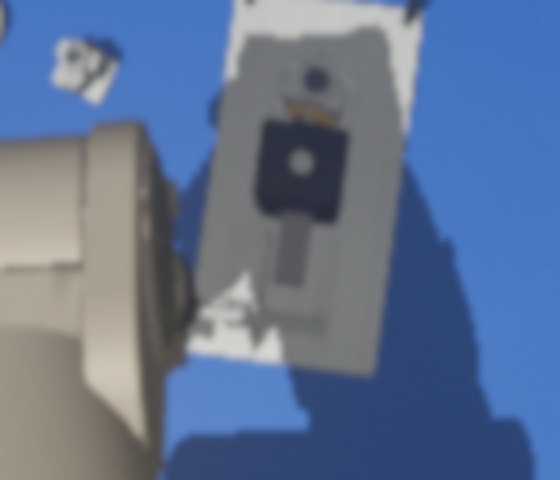

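The pin spans both cheeks above the notch, with its tip at scene crop (207,243). Lower it.

```bash
python3 -m pendant '[[[0,0,0.4],0,1],[[0,0,0.4],0,1],[[0,0,0.4],0,1],[[0,0,0.3],0,1],[[0,0,0.15],0,1],[[0,0,0],0,1]]';  python3 -c "
from h import *
go((-.125,.085),.041,90)"
```

```text
clock: 11.55
tcp_pos: [0.4503, 0.0994, 0.043]
orientation: [-0.0, 0.76, 0.649, -0.0]
wrist_force: [0.3, 0.1, -0.7]
finger_gap: 0.0164
t 11.55 dock-loc [-0.1251  0.0846] z 0.043 yaw-rel 90.1 j6 1.77 gap 0.0164 F [ 0.3  0.1 -0.7]
 units now axes [0.02 0.01 0.1 ] turn units 0.02  units after-turn axes [0.02 0.01]
```

```bash
python3 -m pendant '[[[0,0,0.1],0,1],[[0,0,0.05],0,1],[[0,0,0],0,1]]';  python3 -c "
from h import *
go((-.125,.085),.041,90)"
```

```text
clock: 11.92
tcp_pos: [0.4508, 0.0994, 0.0406]
orientation: [0.0, 0.76, 0.65, 0.0]
wrist_force: [0.1, 0.4, 2.4]
finger_gap: 0.0159
t 11.93 dock-loc [-0.1247  0.0847] z 0.0406 yaw-rel 90.1 j6 1.77 gap 0.0159 F [0.1 0.4 2.4]
 units now axes [ 0.02 -0.02 -0.02] turn units 0.02  units after-turn axes [ 0.02 -0.02]
```

```bash
python3 -m pendant '[[[0,0,0],0,0.4],[[0,0,0],0,0],[[0,0,0],0,-0.4],[[0,0,0],0,-0.4],[[0,0,-0.5],0,-0.4],[[0,0,-1],0,-0.4],[[0,0,-1],0,-0.4],[[0,0,-1],0,-0.4],[[0,0,-1],0,-0.4],[[0,0,-1],0,-0.4],[[0,0,-1],0,-0.4],[[0,0,-1],0,-0.4]]';  python3 - <<'E'
from h import *
go((-.03,0),.09,180)
for c in K:
    a=env.read_camera(c)["color"]
    a=a[130:250,240:400] if c=="scene" else a[150:270,240:380]
    cv2.imwrite(f"pics/{c}4.png",cv2.resize(a,None,fx=4,fy=4,interpolation=2))
E
```

```text
clock: 13.42
tcp_pos: [0.4505, 0.0994, 0.1917]
orientation: [0.0, 0.76, 0.65, 0.0]
wrist_force: [0.4, 0.1, 0.2]
finger_gap: 0.0597
t 13.43 dock-loc [-0.125   0.0846] z 0.1917 yaw-rel 90.1 j6 1.77 gap 0.0597 F [0.4 0.1 0.2]
 units now axes [-4.24  4.74  5.08] turn units -14.98  units after-turn axes [-4.75 -4.23]
```

View pics/scene4.png

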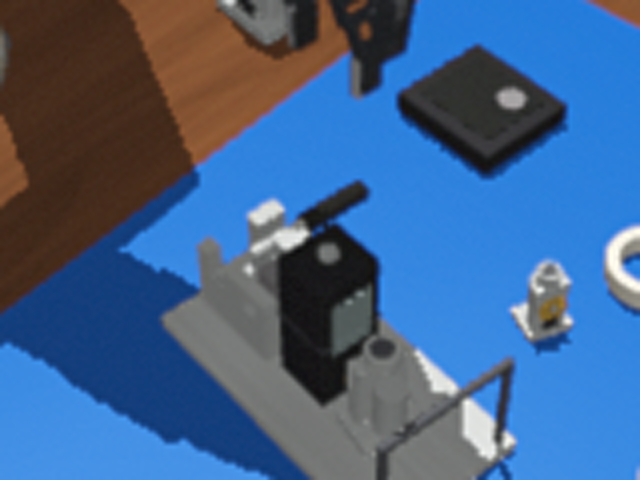

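View pics/top4.png

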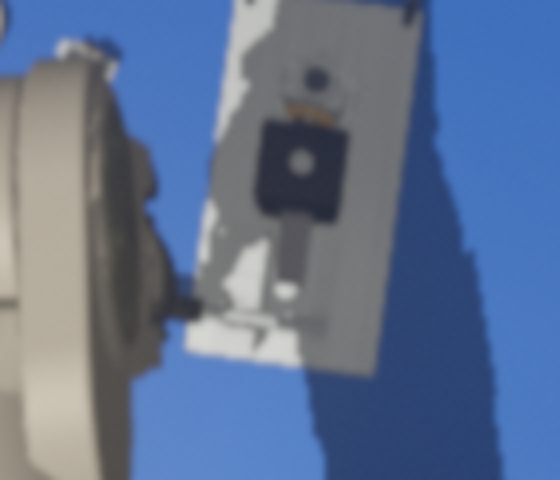

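```bash
python3 -m pendant '[[[-0.5,0.5,0],-1,-1],[[-0.5,0.5,0],-1,-1],[[-0.5,0.5,0],-1,-1],[[-0.5,0.4,0],-1,-1],[[-0.5,0.2,0],-1,-1],[[-0.5,0,0],-1,-1],[[-0.5,0,0],-1,-1],[[-0.5,-0.1,0],-1,-1],[[-0.5,-0.2,0],-1,-1],[[-0.5,-0.3,0],-1,-1],[[-0.4,-0.4,0],-1,-1],[[-0.4,-0.4,0],-1,-1]]' ;python3 -m pendant '[[[0,0,0],-1,-1],[[0,0,0],-1,-1],[[0,0,0],-1,-1],[[0,0,0],0,-1]]' ; python3 -c "
from h import *
go((-.03,0),.09,180)"
```

```text
clock: 15.02
tcp_pos: [0.5157, -0.0212, 0.1896]
orientation: [-0.001, 0.232, 0.973, -0.0]
wrist_force: [-0.8, -0.1, -0.6]
finger_gap: 0.0853
clock: 15.52
tcp_pos: [0.5158, -0.0208, 0.1897]
orientation: [-0.0, 0.079, 0.997, 0.0]
wrist_force: [-0.4, 0.4, 0.1]
finger_gap: 0.0858
t 15.53 dock-loc [-0.0415 -0.0238] z 0.1897 yaw-rel 180.0 j6 -0.04 gap 0.0858 F [-0.4  0.4  0.1]
 units now axes [-0.58  1.19  4.98] turn units 0.01  units after-turn axes [-0.58  1.19]
```

```bash
python3 -m pendant '[[[-0.6,0.9,0],0,-1],[[0,0.3,0],0,-1],[[0,0,0.2],0,-1],[[0,0,0.8],0,-1],[[0,0,0.9],0,-1],[[0,0,0.9],0,-1],[[0,0,0.9],0,-1],[[0,0,0.8],0,-1],[[0,0,0.4],0,-1],[[0,0,0],0,-1]]' 60 ; python3 -c "
from h import *
go((-.03,0),.09,180)
a=env.read_camera('scene')['color'][100:240,240:400];cv2.imwrite('pics/s5.png',cv2.resize(a,None,fx=4,fy=4,interpolation=2))"
```

```text
clock: 16.77
tcp_pos: [0.5313, 0.001, 0.0917]
orientation: [-0.001, 0.078, 0.997, -0.0]
wrist_force: [-0.5, 1.2, -0.4]
finger_gap: 0.0857
t 16.77 dock-loc [-0.0296  0.0002] z 0.0917 yaw-rel 180.1 j6 0.01 gap 0.0857 F [-0.5  1.2 -0.4]
 units now axes [ 0.02 -0.01  0.09] turn units 0.02  units after-turn axes [ 0.02 -0.01]
```

View pics/s5.png

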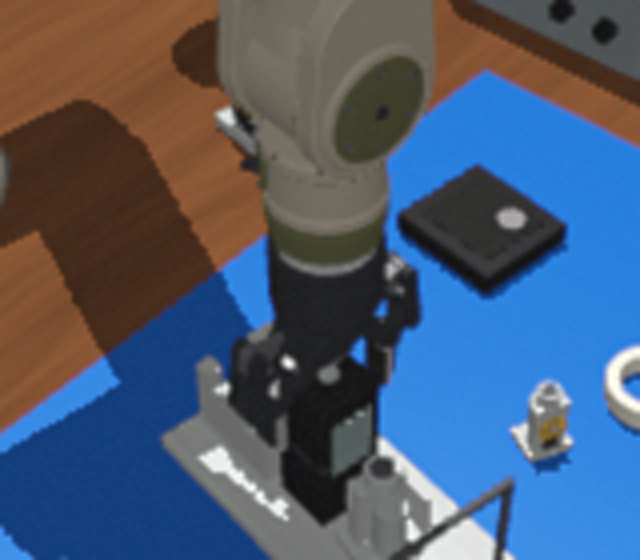

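```bash
python3 -m pendant '[[[0,0,0],0,0.2],[[0,0,0],0,1],[[0,0,0],0,1],[[0,0,0],0,1],[[0,0,0],0,1],[[0,0,-0.1],0,1],[[0,0,-0.4],0,1],[[0,0,-0.4],0,1],[[0,0,0],0,1]]' 70
python3 - <<'E'
from h import *
go((-.03,-.0),.2,180)
for c in K:
    a=env.read_camera(c)["color"]
    a=a[100:240,240:400] if c=="scene" else a[150:270,240:380]
    cv2.imwrite(f"pics/{c}6.png",cv2.resize(a,None,fx=4,fy=4,interpolation=2))
E
```

```text
clock: 17.95
tcp_pos: [0.5323, 0.0008, 0.111]
orientation: [0.001, 0.078, 0.997, -0.0]
wrist_force: [0.0, 0.3, -5.8]
finger_gap: 0.0536
t 17.95 dock-loc [-0.0286  0.0002] z 0.111 yaw-rel 180.1 j6 0.01 gap 0.0536 F [ 0.   0.3 -5.8]
 units now axes [ 0.07 -0.01 -4.45] turn units 0.02  units after-turn axes [ 0.07 -0.01]
```

View pics/scene6.png

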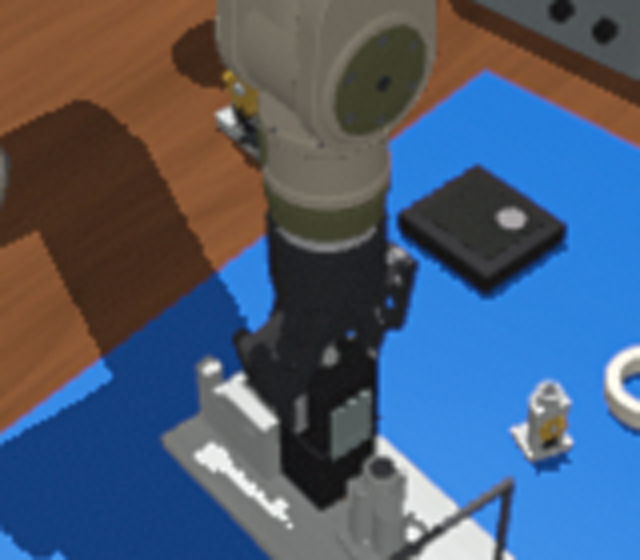

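```bash
python3 -m pendant '[[[0,0,-0.7],0,1],[[0,0,-0.9],0,1],[[0,0,-0.9],0,1],[[0,0,-0.9],0,1],[[0,0,-0.8],0,1],[[0,-0.4,-0.2],0,1],[[0,-0.7,0],0,1],[[0,-0.9,0],0,1],[[-0.3,-0.9,0],0,1],[[-0.6,-0.9,0],0,1],[[-0.7,-0.8,0],0,1],[[-0.7,-0.7,0],0,1]]'
python3 - <<'E'
from h import *
go((.04,-.13),.085,180)
E
```

```text
clock: 19.55
tcp_pos: [0.5618, -0.1127, 0.1981]
orientation: [0.0, 0.079, 0.997, -0.0]
wrist_force: [-0.2, 0.4, -5.2]
finger_gap: 0.0531
t 19.55 dock-loc [ 0.0184 -0.1073] z 0.1981 yaw-rel 180.1 j6 -0.18 gap 0.0531 F [-0.2  0.4 -5.2]
 units now axes [-1.08 -1.14  5.65] turn units 0.01  units after-turn axes [-1.08 -1.14]
```

```bash
python3 -m pendant '[[[-0.6,-0.7,0],0,1],[[-0.5,-0.4,0.3],0,1],[[0,0,0.7],0,1],[[0,0,0.9],0,1],[[0,0,0.9],0,1],[[0,0,0.9],0,1],[[0,0,0.8],0,1],[[0,0,0.5],0,1],[[0,0,0.3],0,1],[[0,0,0],0,1]]'
python3 - <<'E'
from h import *
go((.04,-.13),.081,180)
for c in K:
    a=env.read_camera(c)["color"]
    a=a[150:290,220:400] if c=="scene" else a[130:270,260:420]
    cv2.imwrite(f"pics/{c}7.png",cv2.resize(a,None,fx=4,fy=4,interpolation=2))
E
```

```text
clock: 20.8
tcp_pos: [0.5788, -0.136, 0.0921]
orientation: [-0.0, 0.078, 0.997, 0.0]
wrist_force: [1.4, 0.4, -5.9]
finger_gap: 0.053
t 20.8 dock-loc [ 0.0389 -0.1276] z 0.0921 yaw-rel 180.1 j6 -0.21 gap 0.053 F [ 1.4  0.4 -5.9]
 units now axes [-0.06 -0.12  0.55] turn units 0.02  units after-turn axes [-0.06 -0.12]
```

View pics/scene7.png

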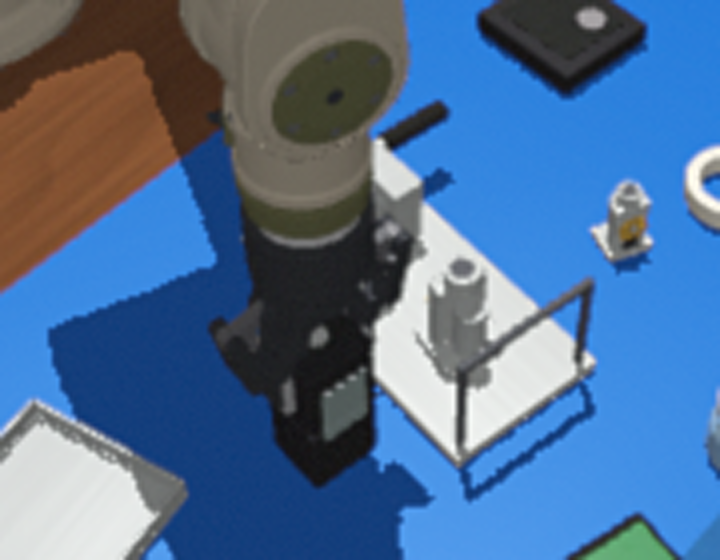

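```bash
python3 -m pendant '[[[0,0,0.3],0,1],[[0,0,0.1],0,1],[[0,0,0.05],0,1],[[0,0,0],0,1]]'; python3 -c "
from h import *
go((.04,-.13),.081,180)"
```

```text
clock: 21.4
tcp_pos: [0.5789, -0.1361, 0.0832]
orientation: [-0.0, 0.078, 0.997, -0.0]
wrist_force: [-0.2, 1.0, -4.8]
finger_gap: 0.0531
t 21.4 dock-loc [ 0.039  -0.1277] z 0.0832 yaw-rel 180.1 j6 -0.21 gap 0.0531 F [-0.2  1.  -4.8]
 units now axes [-0.05 -0.12  0.11] turn units 0.02  units after-turn axes [-0.05 -0.12]
```

```bash
python3 -m pendant '[[[0,0,0.05],0,1],[[0,0,0.05],0,1],[[0,0,0.03],0,1],[[0,0,0],0,1]]'; python3 -c "
from h import *
go((.04,-.13),.081,180)"
```

```text
clock: 21.9
tcp_pos: [0.579, -0.1361, 0.0812]
orientation: [0.0, 0.078, 0.997, -0.0]
wrist_force: [-2.4, 0.4, -0.8]
finger_gap: 0.0536
t 21.9 dock-loc [ 0.0391 -0.1277] z 0.0812 yaw-rel 180.1 j6 -0.21 gap 0.0536 F [-2.4  0.4 -0.8]
 units now axes [-0.04 -0.12  0.01] turn units 0.02  units after-turn axes [-0.04 -0.12]
```

```bash
python3 -m pendant '[[[0,0,0],0,0.2],[[0,0,0],0,-0.5],[[0,0,0],0,-1],[[0,0,0],0,-1],[[0,0,-0.4],0,-1],[[0,0,-0.8],0,-1],[[0,0,-1],0,-1],[[0,0,-1],0,-1],[[0,0,-1],0,-1],[[0,0,-1],0,-1],[[0,0,-0.7],0,-1],[[0,0.8,0],0,-1]]'
python3 - <<'E'
from h import *
go((.025,0),.055,180)
for c in K:
    a=env.read_camera(c)["color"]
    cv2.imwrite(f"pics/{c}8f.png",a)
    a=a[150:290,220:400] if c=="scene" else a[130:270,260:440]
    cv2.imwrite(f"pics/{c}8.png",cv2.resize(a,None,fx=4,fy=4,interpolation=2))
E
```

```text
clock: 23.4
tcp_pos: [0.5824, -0.1209, 0.2005]
orientation: [0.002, 0.079, 0.997, -0.0]
wrist_force: [-0.1, -0.5, 0.3]
finger_gap: 0.0852
t 23.4 dock-loc [ 0.04   -0.1121] z 0.2005 yaw-rel 180.0 j6 -0.18 gap 0.0852 F [-0.1 -0.5  0.3]
 units now axes [0.75 5.6  7.27] turn units -0.0  units after-turn axes [0.75 5.6 ]
```

View pics/scene8.png

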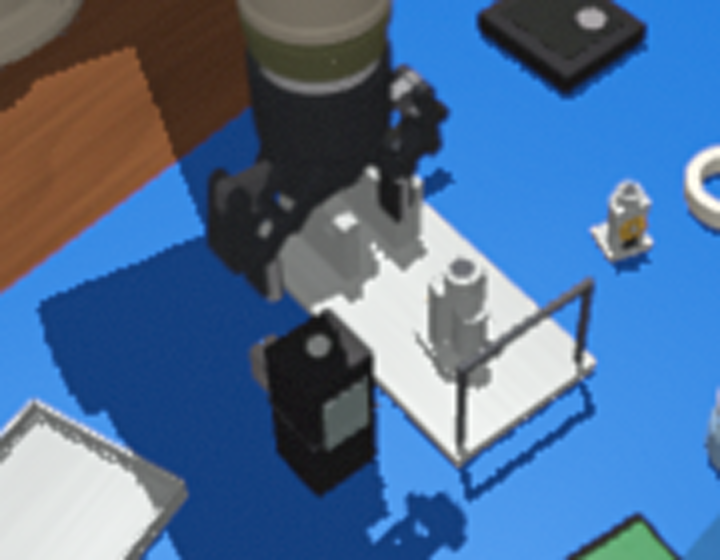

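View pics/top8.png

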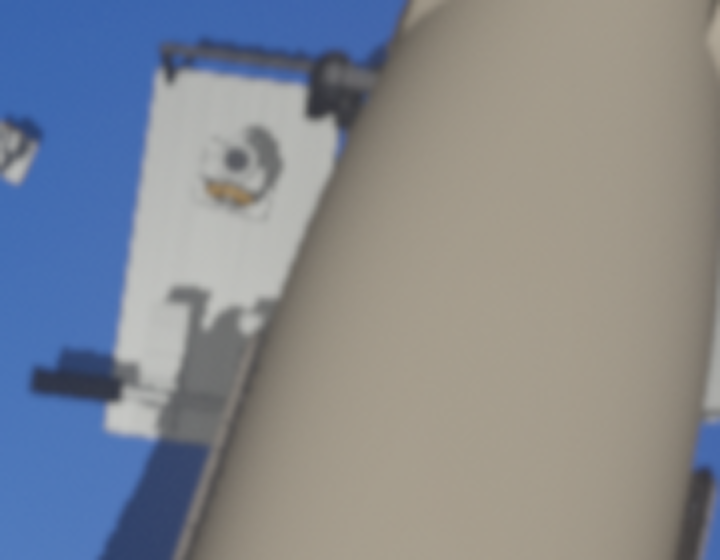

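Run:
```python
from h import *
c,s=np.cos(D[2]),np.sin(D[2])
def dl(P): e=P[:2]-D[:2];return np.round([c*e[0]+s*e[1],-s*e[0]+c*e[1]],4)
for uv in((308.25,182),(327,185)):print("footfront",dl(onplane("top",uv,.024)))
print("cyl",dl(onplane("top",(260+236/4,130+160/4),.098)))
for x in(.025,.03,.035,.04):
    P=lambda l:(proj("top",T(D,[x+l[0],l[1],l[2]]))[0]-[260,130])*4
    Q=lambda l:(proj("scene",T(D,[x+l[0],l[1],l[2]]))[0]-[220,150])*4
    print(x,"footcorners",[P(l).round().tolist() for l in((-.022,.026,.024),(-.022,-.026,.024),(.022,.026,.024),(.022,-.026,.024))],"scene",[Q(l).round().tolist() for l in((-.022,-.026,.024),(.022,-.026,.014),(.022,.026,.014),(-.014,-.02,.084),(-.006,0,.098))])
a=cv2.imread("pics/top8f.png")[150:200,295:345];cv2.imwrite("pics/tg.png",cv2.resize(a,None,fx=10,fy=10,interpolation=2))
a=cv2.imread("pics/scene8f.png")[205:260,310:370];cv2.imwrite("pics/sg.png",cv2.resize(a,None,fx=10,fy=10,interpolation=2))
```

```text
footfront [0.0048 0.0255]
footfront [ 0.0035 -0.0263]
cyl [ 0.0283 -0.0006]
0.025 footcorners [[192.0, 211.0], [267.0, 221.0], [201.0, 147.0], [276.0, 158.0]] scene [[407.0, 329.0], [447.0, 377.0], [502.0, 338.0], [421.0, 280.0], [451.0, 259.0]]
0.03 footcorners [[193.0, 203.0], [268.0, 214.0], [202.0, 140.0], [277.0, 150.0]] scene [[411.0, 333.0], [451.0, 381.0], [507.0, 343.0], [426.0, 284.0], [456.0, 264.0]]
0.035 footcorners [[194.0, 196.0], [269.0, 206.0], [203.0, 133.0], [278.0, 143.0]] scene [[416.0, 338.0], [456.0, 386.0], [511.0, 347.0], [430.0, 289.0], [461.0, 268.0]]
0.04 footcorners [[195.0, 189.0], [270.0, 199.0], [204.0, 126.0], [279.0, 136.0]] scene [[420.0, 342.0], [461.0, 390.0], [516.0, 352.0], [435.0, 293.0], [466.0, 273.0]]
```

View pics/tg.png

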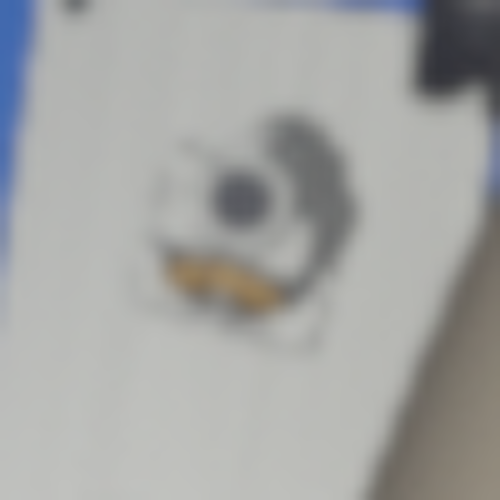

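View pics/sg.png

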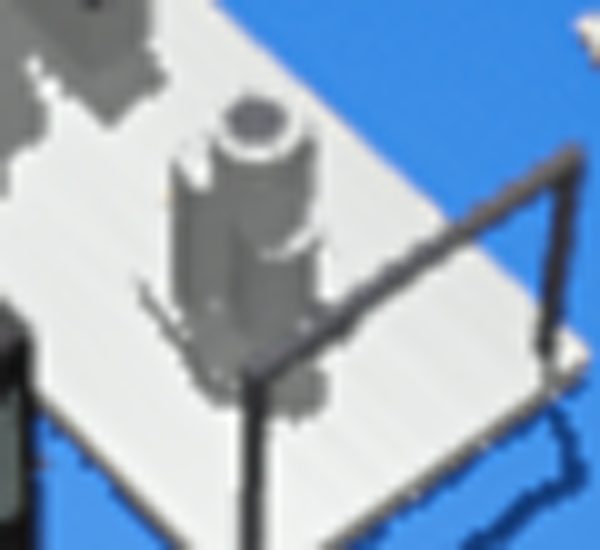

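```bash
python3 -m pendant '[[[0,0.9,0],0,-1],[[0.2,1,0],0,-1],[[0.2,1,0],0,-1],[[0.2,1,0],0,-1],[[0.2,1,0],0,-1],[[0,0.7,0],0,-1],[[0,0,0.5],0,-1],[[0,0,0.9],0,-1],[[0,0,1],0,-1],[[0,0,1],0,-1],[[0,0,0],0,-1]]' 50
python3 - <<'E'
from h import *
go((.023,0),.045,180)
for c in K:
    a=env.read_camera(c)["color"]
    a=a[130:270,240:420] if c=="scene" else a[130:270,260:440]
    cv2.imwrite(f"pics/{c}9.png",cv2.resize(a,None,fx=4,fy=4,interpolation=2))
E
```

```text
clock: 24.88
tcp_pos: [0.5815, -0.0076, 0.1284]
orientation: [-0.002, 0.079, 0.997, -0.0]
wrist_force: [-0.1, -0.3, -0.2]
finger_gap: 0.0852
t 24.88 dock-loc [ 0.0213 -0.0004] z 0.1284 yaw-rel 180.0 j6 0.01 gap 0.0852 F [-0.1 -0.3 -0.2]
 units now axes [-0.08  0.02  4.17] turn units 0.01  units after-turn axes [-0.08  0.02]
```

View pics/scene9.png

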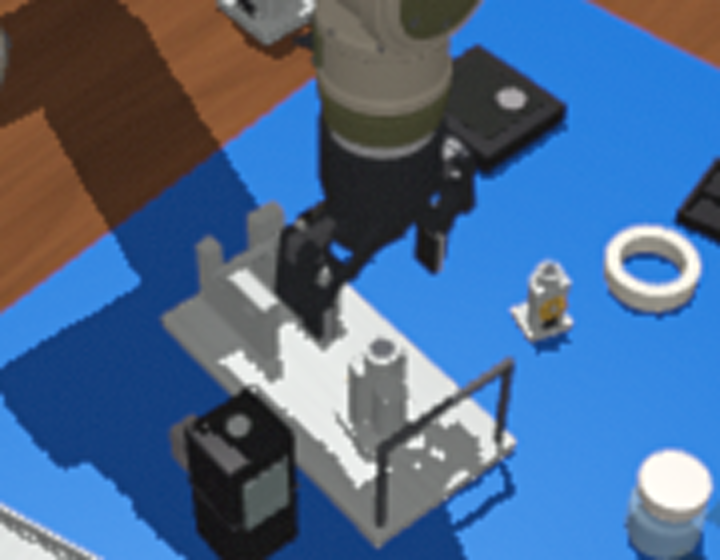

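```bash
python3 -m pendant '[[[-0.1,0,0.6],0,-1],[[0,0,0.8],0,-1],[[0,0,0.9],0,-1],[[0,0,0.8],0,-1],[[0,0,0.6],0,-1],[[0,0,0.4],0,-1],[[0,0,0],0,-1]]'
python3 - <<'E'
from h import *
go((.023,0),.045,180)
a=env.read_camera("scene")["color"][150:270,270:420]
cv2.imwrite("pics/s10.png",cv2.resize(a,None,fx=5,fy=5,interpolation=2))
E
```

```text
clock: 25.85
tcp_pos: [0.5847, -0.0075, 0.0481]
orientation: [-0.001, 0.078, 0.997, -0.0]
wrist_force: [0.9, 0.7, 0.2]
finger_gap: 0.0853
t 25.85 dock-loc [0.0244 0.0003] z 0.0481 yaw-rel 180.1 j6 0.01 gap 0.0853 F [0.9 0.7 0.2]
 units now axes [ 0.07 -0.01  0.15] turn units 0.02  units after-turn axes [ 0.07 -0.01]
```

View pics/s10.png

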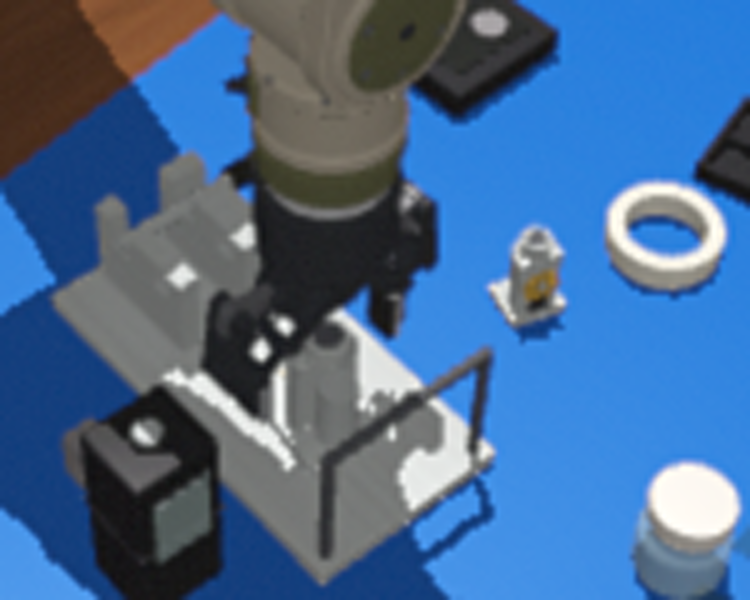

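```bash
python3 -m pendant '[[[0,0,0],0,-0.4],[[0,0,0],0,0],[[0,0,0],0,1],[[0,0,0],0,1],[[0,0,0],0,1],[[0,0,0],0,1],[[0,0,-0.2],0,1],[[0,0,-0.4],0,1],[[0,0,-0.5],0,1],[[0,0,0],0,1]]' 60
python3 - <<'E'
from h import *
go((.023,0),.2,180)
for c in K:
    a=env.read_camera(c)["color"]
    a=a[150:270,270:420] if c=="scene" else a[130:250,260:410]
    cv2.imwrite(f"pics/{c}11.png",cv2.resize(a,None,fx=5,fy=5,interpolation=2))
E
```

```text
clock: 27.15
tcp_pos: [0.586, -0.0076, 0.0718]
orientation: [0.001, 0.078, 0.997, -0.0]
wrist_force: [0.1, 0.2, -3.7]
finger_gap: 0.0394
t 27.15 dock-loc [0.0257 0.0003] z 0.0718 yaw-rel 180.1 j6 0.01 gap 0.0394 F [ 0.1  0.2 -3.7]
 units now axes [ 0.13 -0.02 -6.41] turn units 0.02  units after-turn axes [ 0.13 -0.02]
```

View pics/scene11.png

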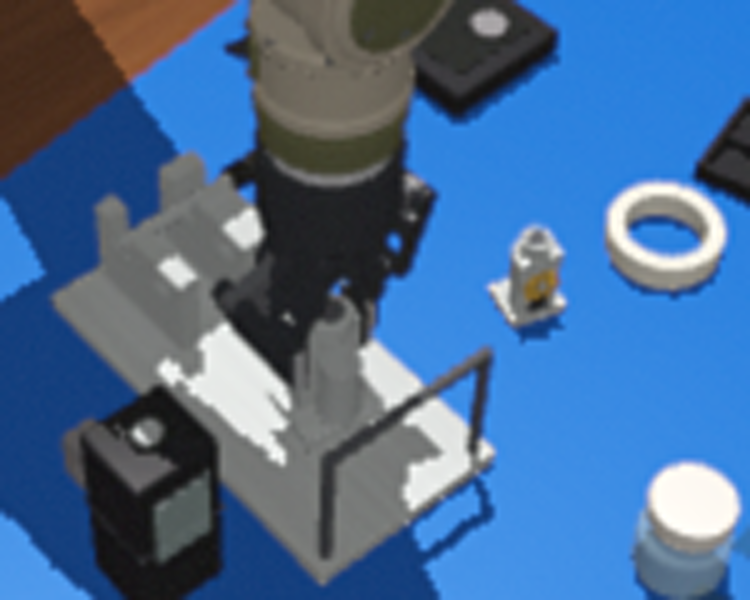

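```bash
python3 -m pendant '[[[0,0,-0.7],0,1],[[0,0,-0.9],0,1],[[0,0,-0.9],0,1],[[0.2,0,-1],0,1],[[0.5,-0.2,-1],0,1],[[0.6,-0.5,-1],0,1],[[0.6,-0.8,-0.5],0,1],[[0.6,-1,0],0,1],[[0.4,-1,0],0,1],[[0.3,-1,0],0,1],[[0,-1,0],0,1],[[0,-1,0],0,1]]';python3 -m pendant '[[[0,-1,0],0,1],[[0,-1,0],0,1],[[0,-1,0],0,1],[[0,-1,0],0,1],[[0,-1,0],0,1],[[0,-1,0],0,1],[[0,-0.9,0],0,1],[[0,-0.7,0],0,1],[[0,-0.4,0],0,1],[[0,0,0],0,1]]'
python3 - <<'E'
from h import *
go((-.04,-.301),.04,180)
E
```

```text
clock: 28.75
tcp_pos: [0.5001, -0.1272, 0.1908]
orientation: [-0.0, 0.079, 0.997, -0.0]
wrist_force: [-0.1, 0.6, -3.7]
finger_gap: 0.0402
clock: 30.0
tcp_pos: [0.4765, -0.2842, 0.1906]
orientation: [-0.0, 0.079, 0.997, 0.0]
wrist_force: [-0.2, 0.7, -4.3]
finger_gap: 0.0397
t 30.0 dock-loc [-0.0387 -0.2901] z 0.1906 yaw-rel 180.1 j6 -0.53 gap 0.0397 F [-0.2  0.7 -4.3]
 units now axes [ 0.07 -0.54  7.53] turn units 0.01  units after-turn axes [ 0.06 -0.54]
```

```bash
python3 -m pendant '[[[0,-0.5,0.4],0,1],[[0,0,0.9],0,1],[[0,0,1],0,1],[[0,0,1],0,1],[[0,0,1],0,1],[[0,0,0.9],0,1],[[0,0,0.8],0,1],[[0,0,0.5],0,1],[[0,0,0.3],0,1],[[0,0,0],0,1]]'
python3 - <<'E'
from h import *
go((-.04,-.301),.04,180)
for c in K:
    a=env.read_camera(c)["color"]
    a=a[200:320,170:320] if c=="scene" else a[150:270,350:500]
    cv2.imwrite(f"pics/{c}12.png",cv2.resize(a,None,fx=5,fy=5,interpolation=2))
E
```

```text
clock: 31.25
tcp_pos: [0.4749, -0.2938, 0.0545]
orientation: [-0.0, 0.078, 0.997, 0.0]
wrist_force: [-0.1, 0.2, -3.6]
finger_gap: 0.0401
t 31.25 dock-loc [-0.0388 -0.2998] z 0.0545 yaw-rel 180.1 j6 -0.54 gap 0.0401 F [-0.1  0.2 -3.6]
 units now axes [ 0.06 -0.06  0.73] turn units 0.02  units after-turn axes [ 0.06 -0.06]
```

View pics/scene12.png

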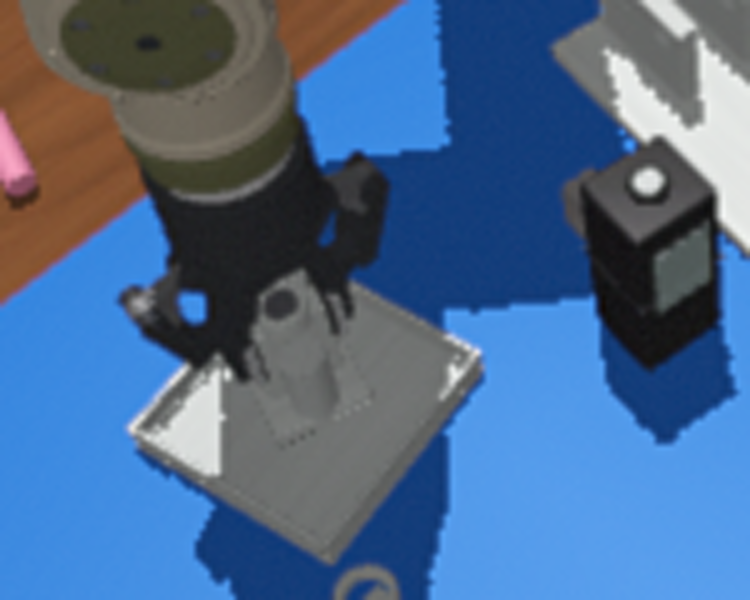

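```bash
python3 -m pendant '[[[0,0,0.3],0,1],[[0,0,0.2],0,1],[[0,0,0.1],0,1],[[0,0,0.05],0,1],[[0,0,0],0,1]]'; python3 -c "
from h import *
go((-.04,-.301),.039,180)"
```

```text
clock: 31.98
tcp_pos: [0.4749, -0.2938, 0.0416]
orientation: [-0.0, 0.078, 0.997, -0.0]
wrist_force: [-0.0, 1.0, -2.8]
finger_gap: 0.0401
t 31.98 dock-loc [-0.0387 -0.2998] z 0.0416 yaw-rel 180.1 j6 -0.54 gap 0.0401 F [-0.   1.  -2.8]
 units now axes [ 0.06 -0.06  0.13] turn units 0.02  units after-turn axes [ 0.06 -0.06]
```

```bash
python3 -m pendant '[[[0,0,0.08],0,1],[[0,0,0.05],0,1],[[0,0,0],0,1]]'; python3 -c "
from h import *
go((-.04,-.301),.039,180)"
```

```text
clock: 32.35
tcp_pos: [0.4752, -0.294, 0.0405]
orientation: [0.0, 0.078, 0.997, -0.0]
wrist_force: [-2.8, 1.9, 6.2]
finger_gap: 0.0396
t 32.35 dock-loc [-0.0385 -0.3   ] z 0.0405 yaw-rel 180.1 j6 -0.54 gap 0.0396 F [-2.8  1.9  6.2]
 units now axes [ 0.08 -0.05  0.08] turn units 0.02  units after-turn axes [ 0.08 -0.05]
```

Contact at 6 N. Release and rise.

```bash
python3 -m pendant '[[[0,0,0],0,0.2],[[0,0,0],0,-0.5],[[0,0,0],0,-1],[[0,0,0],0,-1],[[0,0,-0.4],0,-1],[[0,0,-0.8],0,-1],[[0,0,-1],0,-1],[[0,0,-1],0,-1],[[0,0,-1],0,-1],[[0,0,-1],0,-1],[[0,0,-1],0,-1],[[0,0,-1],0,-1]]'
python3 - <<'E'
from h import *
go((.039,-.128),.082,180)
for c in K:
    a=env.read_camera(c)["color"]
    a=a[180:320,170:330] if c=="scene" else a[130:270,300:460]
    cv2.imwrite(f"pics/{c}13.png",cv2.resize(a,None,fx=5,fy=4,interpolation=2))
E
```

```text
clock: 33.85
tcp_pos: [0.4752, -0.2939, 0.1852]
orientation: [0.001, 0.078, 0.997, -0.0]
wrist_force: [0.1, 0.7, 0.2]
finger_gap: 0.0855
t 33.85 dock-loc [-0.0385 -0.2999] z 0.1852 yaw-rel 180.1 j6 -0.54 gap 0.0855 F [0.1 0.7 0.2]
 units now axes [-3.89  8.59  5.16] turn units 0.02  units after-turn axes [-3.87  8.59]
```

View pics/scene13.png

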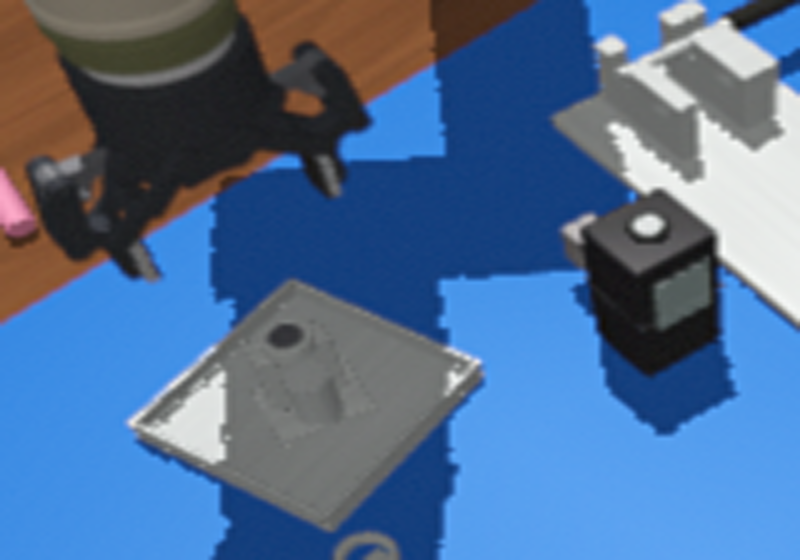

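View pics/top13.png

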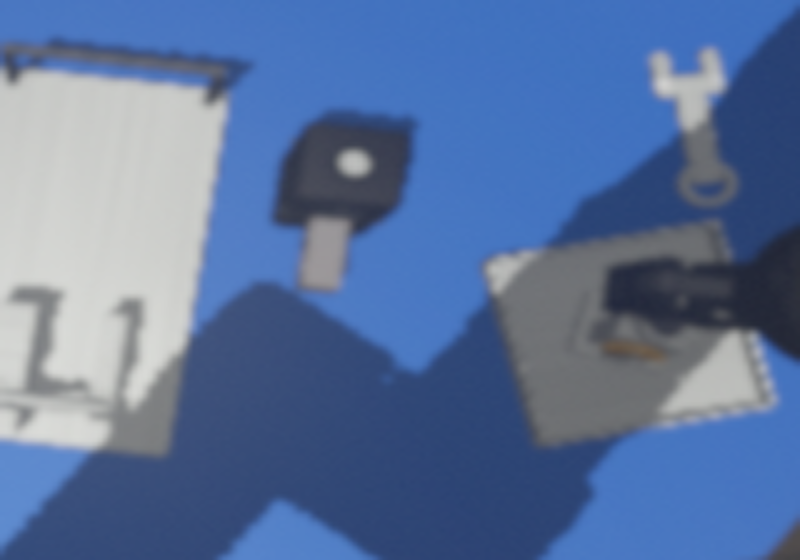

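```bash
python3 -m pendant '[[[-0.4,0.6,0],0,-1],[[-0.4,0.9,0],0,-1],[[-0.4,0.9,0],0,-1],[[-0.4,0.9,0],0,-1],[[-0.4,0.9,0],0,-1],[[-0.4,0.9,0],0,-1],[[-0.4,0.9,0],0,-1],[[-0.4,0.9,0],0,-1],[[-0.4,0.9,0],0,-1],[[-0.3,0.8,0],0,-1],[[0,0,0],0,-1]]'
python3 - <<'E'
from h import *
go((.0385,-.128),.082,180)
c,s=np.cos(D[2]),np.sin(D[2])
a=onplane("top",(300+354/5,130+163/4),.132);e=a[:2]-D[:2];print(c*e[0]+s*e[1],-s*e[0]+c*e[1])
a=onplane("scene",(170+647/5,180+227/4),.132);e=a[:2]-D[:2];print(c*e[0]+s*e[1],-s*e[0]+c*e[1])
E
```

```text
clock: 35.33
tcp_pos: [0.5794, -0.1349, 0.183]
orientation: [-0.0, 0.077, 0.997, -0.0]
wrist_force: [-0.5, 0.8, 0.2]
finger_gap: 0.0853
t 35.33 dock-loc [ 0.0393 -0.1264] z 0.183 yaw-rel 180.2 j6 -0.21 gap 0.0853 F [-0.5  0.8  0.2]
 units now axes [ 0.04 -0.08  5.05] turn units 0.03  units after-turn axes [ 0.04 -0.08]
0.03728185794150153 -0.12735444038690485
0.040026056208035274 -0.12773782011672702
```

```bash
python3 -m pendant '[[[0,-0.08,0.6],0,-1],[[0,0,0.9],0,-1],[[0,0,0.9],0,-1],[[0,0,0.9],0,-1],[[0,0,0.9],0,-1],[[0,0,0.6],0,-1],[[0,0,0.1],0,-1],[[0,0,0],0,-1]]' 70; python3 -c "
from h import *
go((.0385,-.128),.082,180)"
```

```text
clock: 36.33
tcp_pos: [0.5787, -0.138, 0.0853]
orientation: [0.0, 0.079, 0.997, -0.0]
wrist_force: [0.7, 0.3, 0.4]
finger_gap: 0.0854
t 36.33 dock-loc [ 0.0392 -0.1295] z 0.0853 yaw-rel 180.1 j6 -0.21 gap 0.0854 F [0.7 0.3 0.4]
 units now axes [0.03 0.08 0.17] turn units 0.01  units after-turn axes [0.03 0.08]
```

```bash
python3 -m pendant '[[[0.02,0.05,0.15],0,-0.4],[[0,0,0],0,0.2],[[0,0,0],0,1],[[0,0,0],0,1],[[0,0,0],0,1],[[0,0,-0.2],0,1],[[0,0,-0.5],0,1],[[0,0,-0.9],0,1],[[0,0,-1],0,1],[[0,0,-1],0,1],[[0,0,-1],0,1],[[0,0,-1],0,1]]' 70; python3 -c "
from h import *
go((-.0286,0),.2,180)
for c in K:
    a=env.read_camera(c)['color']
    a=a[130:270,210:370] if c=='scene' else a[130:270,280:440]
    cv2.imwrite(f'pics/{c}14.png',cv2.resize(a,None,fx=5,fy=4,interpolation=2))"
```

```text
clock: 37.83
tcp_pos: [0.5779, -0.1367, 0.1946]
orientation: [-0.001, 0.078, 0.997, -0.0]
wrist_force: [0.1, -0.4, -5.5]
finger_gap: 0.0533
t 37.83 dock-loc [ 0.0381 -0.1284] z 0.1946 yaw-rel 180.1 j6 -0.21 gap 0.0533 F [ 0.1 -0.4 -5.5]
 units now axes [ 3.33  6.42 -0.27] turn units 0.01  units after-turn axes [3.34 6.42]
```

View pics/scene14.png

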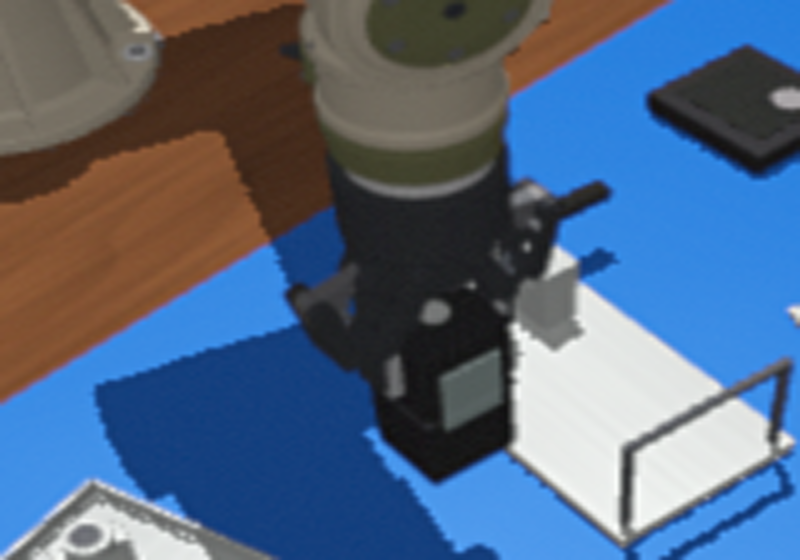

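```bash
python3 -m pendant '[[[0.3,0.5,0],0,1],[[0.4,0.8,0],0,1],[[0.5,0.9,0],0,1],[[0.5,0.9,0],0,1],[[0.5,0.9,0],0,1],[[0.5,0.9,0],0,1],[[0.4,0.8,0],0,1],[[0.2,0.5,0],0,1],[[0.05,0.2,0],0,1],[[0,0,0.2],0,1],[[0,0,0.3],0,1],[[0,0,0],0,1]]'; python3 -c "
from h import *
go((-.0292,0),.094,180)
for c in K:
    a=env.read_camera(c)['color']
    a=a[130:270,230:390] if c=='scene' else a[130:270,240:400]
    cv2.imwrite(f'pics/{c}15.png',cv2.resize(a,None,fx=5,fy=4,interpolation=2))"
```

```text
clock: 39.42
tcp_pos: [0.5318, -0.0002, 0.1831]
orientation: [-0.001, 0.079, 0.997, -0.0]
wrist_force: [0.1, -0.2, -5.2]
finger_gap: 0.0534
t 39.42 dock-loc [-0.029  -0.0009] z 0.1831 yaw-rel 180.1 j6 0.01 gap 0.0534 F [ 0.1 -0.2 -5.2]
 units now axes [0.01 0.04 4.45] turn units 0.01  units after-turn axes [0.01 0.04]
```

View pics/scene15.png

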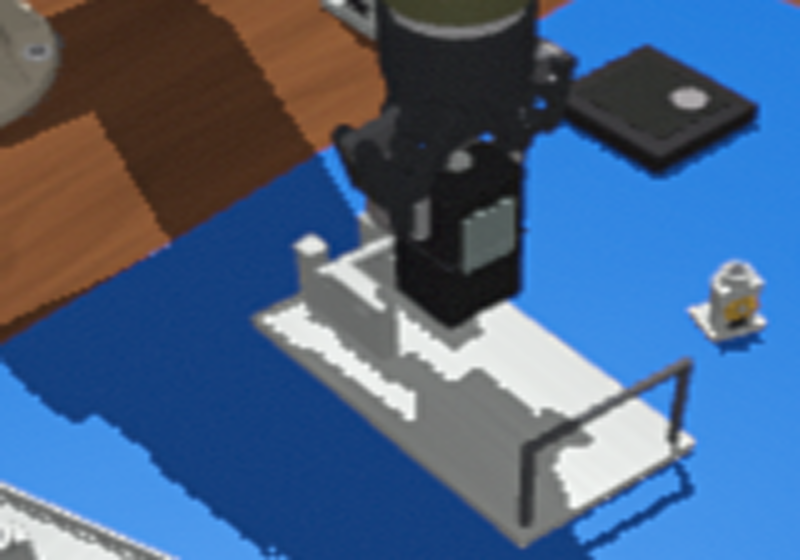

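View pics/top15.png

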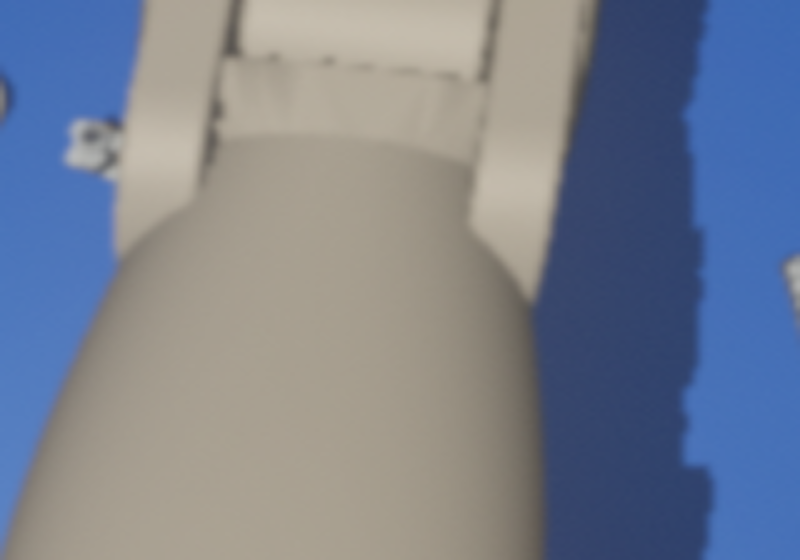

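```bash
python3 -m pendant '[[[0,0.04,0.5],0,1],[[0,0,0.8],0,1],[[0,0,0.8],0,1],[[0,0,0.7],0,1],[[0,0,0.6],0,1],[[0,0,0.4],0,1],[[0,0,0.2],0,1],[[0,0,0],0,1]]'; python3 -c "
from h import *
go((-.0292,0),.0945,180)"
```

```text
clock: 40.52
tcp_pos: [0.5324, 0.001, 0.104]
orientation: [-0.0, 0.078, 0.997, -0.0]
wrist_force: [0.1, 0.6, -4.9]
finger_gap: 0.0534
t 40.52 dock-loc [-0.0286  0.0004] z 0.104 yaw-rel 180.1 j6 0.01 gap 0.0534 F [ 0.1  0.6 -4.9]
 units now axes [ 0.03 -0.02  0.48] turn units 0.02  units after-turn axes [ 0.03 -0.02]
```

```bash
python3 -m pendant '[[[0,0,0.25],0,1],[[0,0,0.1],0,1],[[0,0,0.05],0,1],[[0,0,0],0,1]]'; python3 -c "
from h import *
go((-.0292,0),.0945,180)"
```

```text
clock: 41.02
tcp_pos: [0.5324, 0.001, 0.0961]
orientation: [0.0, 0.078, 0.997, -0.0]
wrist_force: [0.2, 0.0, -5.1]
finger_gap: 0.0535
t 41.02 dock-loc [-0.0286  0.0004] z 0.0961 yaw-rel 180.1 j6 0.01 gap 0.0535 F [ 0.2  0.  -5.1]
 units now axes [ 0.03 -0.02  0.08] turn units 0.02  units after-turn axes [ 0.03 -0.02]
```

```bash
python3 -m pendant '[[[0,0,0.08],0,1],[[0,0,0.05],0,1],[[0,0,0],0,1]]'; python3 -c "
from h import *
go((-.0292,0),.0945,180)"
```

```text
clock: 41.4
tcp_pos: [0.5327, 0.001, 0.0945]
orientation: [0.001, 0.078, 0.997, -0.0]
wrist_force: [-2.6, 1.0, 4.7]
finger_gap: 0.0531
t 41.4 dock-loc [-0.0283  0.0005] z 0.0945 yaw-rel 180.1 j6 0.01 gap 0.0531 F [-2.6  1.   4.7]
 units now axes [ 0.05 -0.02  0.  ] turn units 0.02  units after-turn axes [ 0.05 -0.02]
```

Seated (wrist force +4.7 N). Release, rise, and back off to the robot's left so the cameras can see.

```bash
python3 -m pendant '[[[0,0,0],0,0.2],[[0,0,0],0,-0.5],[[0,0,0],0,-1],[[0,0,0],0,-1],[[0,0,-0.4],0,-1],[[0,0,-0.8],0,-1],[[0,0,-1],0,-1],[[0,0,-1],0,-1],[[0,0,-1],0,-1],[[0,0,-1],0,-1],[[0,0,-1],0,-1],[[0,0,-1],0,-1]]'; python3 -m pendant '[[[0.5,0.7,0],0,-1],[[1,1,0],0,-1],[[1,1,0],0,-1],[[1,1,0],0,-1],[[1,1,0],0,-1],[[1,1,0],0,-1],[[0.5,1,0],0,-1],[[0,1,0],0,-1],[[0,1,0],0,-1],[[0,1,0],0,-1],[[0,1,0],0,-1],[[0,0,0],0,-1]]'
python3 - <<'E'
from h import *
go((-.0292,0),.0945,180)
for c in K:
    a=env.read_camera(c)['color'];cv2.imwrite(f'pics/{c}16f.png',a)
    a=a[140:300,180:370] if c=='scene' else a[130:270,260:460]
    cv2.imwrite(f'pics/{c}16.png',cv2.resize(a,None,fx=4,fy=3.7 if c=='scene' else 4,interpolation=2))
print([(c,np.round((proj(c,T(D,l))[0]-((260,130) if c=="top" else (180,140)))*(4,3.7 if c=='scene' else 4)).tolist()) for c in K for l in((-.03,0,.144),(-.125,.112,.057),(-.125,.052,.057),(-.125,-.03,.057))])
E
```

```text
clock: 42.9
tcp_pos: [0.5326, 0.001, 0.2396]
orientation: [0.001, 0.078, 0.997, -0.0]
wrist_force: [-0.0, -0.3, -0.5]
finger_gap: 0.0852
clock: 44.4
tcp_pos: [0.4468, 0.2325, 0.2371]
orientation: [-0.0, 0.077, 0.997, -0.0]
wrist_force: [-1.3, -0.2, -0.6]
finger_gap: 0.0853
t 44.4 dock-loc [-0.1497  0.2155] z 0.2371 yaw-rel 180.2 j6 0.48 gap 0.0853 F [-1.3 -0.2 -0.6]
 units now axes [ -5.98 -10.8    7.13] turn units 0.04  units after-turn axes [ -6.03 -10.77]
[('scene', [565.0, 197.0]), ('scene', [600.0, 138.0]), ('scene', [539.0, 172.0]), ('scene', [453.0, 219.0]), ('top', [222.0, 241.0]), ('top', [34.0, 378.0]), ('top', [124.0, 390.0]), ('top', [249.0, 407.0])]
```

View pics/scene16.png

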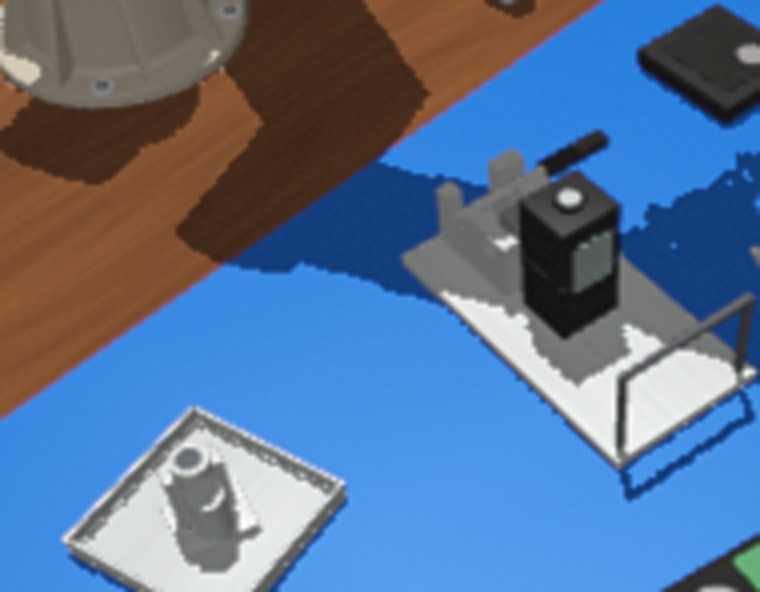

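View pics/top16.png

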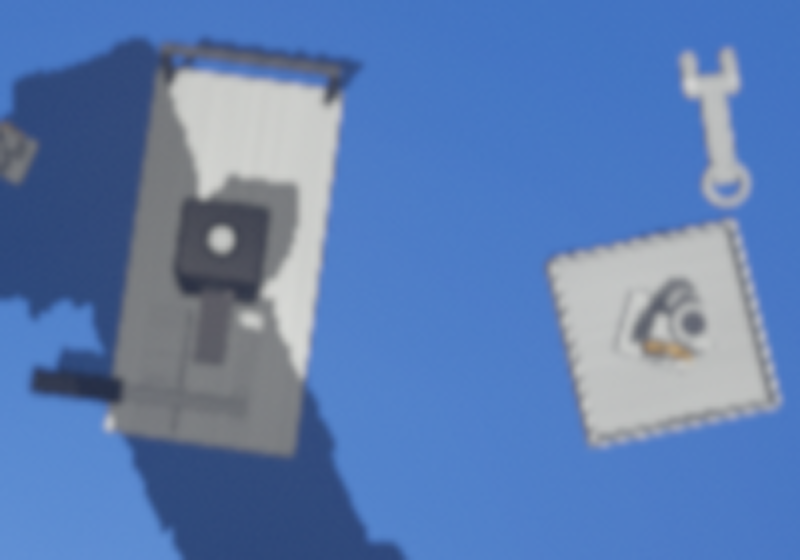

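The top-view crop shows the pump nipple at (222,240), against (222,241) predicted for home. The pin handle spans columns 31–122 (predicted 34–124) with the shank across both cheeks, and the gear unit stands upright in the tray. Handing in.

```bash
python3 -c "
from workcell import env
print(env.hand_in())"
```

```text
the job is handed in; nothing more can be done
None
```

I finished the job in one attempt and handed it in at about 44.5 s of the 72 s allowed; the hand-in reports no verdict. I drew the pin and laid it in the notch, then stood the pump body on the bench to the right of the dock. After that I stood the middle-sized gear unit in the tray and put the pump body back with its lug between the cheeks.

Final pictures, taken after the arm had backed off:
- **Pin:** it lies across both cheeks with the handle out on the left, within about 1 px (2–3 mm) of the predicted notch position.
- **Pump body:** it is upright and home. The nipple is within 0.3 px of the prediction in the top view and about 1 px off in the scene view, an offset also there before I moved anything.
- **Gear unit:** it stands upright near the middle of the tray. It went in at about 4 mm from the centre by the measured tool position, and I did not measure it again afterwards.
- **Other objects:** I saw no bystander moved, but I only looked at the pictures and did not measure them. The open gripper was clear of everything.

No check failed. Two readings were slightly off but had no effect. The handle measured about 16 mm in the grip instead of 18 mm. My two estimates of the gear unit's starting x differed by about 5 mm.

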